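# Clear the cartridge cradle and stack the sample cartridges in a pyramid

### The arm

A 7-joint arm with a two-finger parallel gripper is mounted at the origin on a cart in front of the work surface, level with it; the furniture and walls round the work are solid. World frame = base frame: x ahead of the robot, y to its left, z up, the work surface at z = 0. Lengths are in mm, angles in rad, forces in N, time in s.
With the tool pointing down it reaches from about 425 to 950 mm from the base axis. Payload 4.7 kg.
Tool frame: the origin (TCP) lies between the finger pads; the fingertips stand 25 mm ahead of it and the grasp point (between the pads) lies 6 mm ahead of it; z points along the fingers, x is the direction in which the jaws open and shut, and the axes are right-handed (so a half turn about z gives the same grasp; the last joint's range is limited). The gripper opens to 87 mm and grips with 3 to 60 N. Pads are 19 mm wide; open, the fingers measure 117 mm over their backs; the gripper's body (75 mm by 190 mm) begins 51 mm behind the grasp point.
Start: joints at [1.24, 0.469, -0.049, 1.532, 0.024, 1.141, -0.082], TCP at [200.682, -644.495, 247.573] pointing down, gripper open.
Joint ranges: [-2.59, 2.59], [-0.33, 1.99], [-1.39, 1.29], [0.1, 2.45], [-1.04, 4.18], [0.21, 1.99], [-2.66, 2.66]. Speed limits (rad/s): [2.57, 2.57, 3.14, 3.14, 3.14, 3.14, 3.14].

### API

Orientations are given as a rotation vector (axis times angle).
In Python, from rig import * gives the robot as it stands. The module is installed in compiled form; this text tells all that it offers.
- The arm moves only by the shell command python3 -m inch 'ROWS'. ROWS is JSON, a list of rows, each a list of 7 numbers: the shift along the tool's x, y, z in mm, then the turn, a rotation vector about the tool's x, y, z in degrees, then the opening, from -1 (shut) to 1 (fully open). A call has 1 to 12 rows; each row shifts and turns the commanded pose from where the row before left it, along the tool's axes as they then stand; what a row does not reach is not made up. A row lasts 1/10 s, in which the tool goes at most 50 mm and 8.59 degrees, less where a joint would pass 70% of its speed; a pose out of reach is approached as far as the arm can. A call is refused whole if a number of a shift passes 50 or a number of a turn 8.59, either way. A call with a gripper value outside its range is refused whole. The fingers move at their own pace and stop on an object; the grip force is fixed at half the most. Time passes only in rows, so rows that do not move let the fingers close. It gives the time, the measured TCP pose, the force and the opening at its end, in the units of the state.
- get_obs(): the state, without advancing time (a new reading comes with each control period).
- capture(name): name is "side" or "top"; returns a dict with "color" (420x560x3 uint8, blue, green, red), "depth" (420x560 float32, mm along the optical axis (not along the pixel's ray), 0 where there is no reading), "mtx" (3x3 intrinsics, pixels), "dist_coeffs" ([k1, k2, p1, p2, k3] as OpenCV has them; the pictures are not rectified), "rvec" (rotation vector, rad) and "tvec" (3), from world to camera coordinates, as OpenCV has them. Camera axes: x right, y down, z forward; pixel columns grow to the right and rows downward; lengths in mm; the calibration is good to about 2 mm. A picture is of the moment at which its call begins.
- hand_in(): hands the job in, once; it reports no verdict.
The state is a dict: "time_s": time; "joint_positions": joint angles; "qd": joint speeds; "joint_efforts": joint torques, N m; "eef_pos": TCP position; "tcp_rot": TCP orientation; "contact_force": force on the tool from outside, world axes, zero at the start; "torque": the same for the moment, N m; "gripper_width": finger opening in mm.
Only numpy, scipy, OpenCV 4.12 (cv2) and the standard library are available. Lean on these libraries where they do the work, as an engineer would, in place of code of your own. Each camera call takes 0.05 s, during which the arm holds its last target.

### The job

The storage cradle is blocked by two markers left lying across its rails: first move both down into the white pen tray, lying flat on its floor. Then stack all the sample cartridges from the grey holding tray in the cradle as a pyramid, lying lengthwise in line with its grooves and centred along them: one in each of the three grooves, and the rest saddled in the gaps of the layer below. Leave everything at rest and do not disturb the beaker, the jar and the blue-lidded box.

Things in the scene. Friction and masses are not known exactly. Their poses are not given: they have to be found in the camera images.
- cradle: fixed storage cradle: aluminium plate (40 mm in x, 120 in y, top at 12 mm height), four grey ridges along x (4 mm wide, 40 long, tops at 18 mm, at y = +-17, +-51 mm) making three parallel grooves, and a blue rail along x at each side (90 mm long, inner faces y = +-55, outer +-60, top at 32 mm); open at both x ends. Origin at the centre of its underside, z up. Cartridges lie along its x.
- slot_low_1 (a point): where the centre of a cartridge comes to rest (to within about 2 mm) when lying in the groove at -y; its height above the worktop is 28 mm. Axes as the cradle's.
- slot_low_2 (a point): where the centre of a cartridge comes to rest (to within about 2 mm) when lying in the middle groove; its height above the worktop is 28 mm. Axes as the cradle's.
- slot_low_3 (a point): where the centre of a cartridge comes to rest (to within about 2 mm) when lying in the groove at +y; its height above the worktop is 28 mm. Axes as the cradle's.
- slot_mid_1 (a point): where the centre of a cartridge comes to rest (to within about 2 mm) when lying in the gap between the low cartridges at -y and in the middle; its height above the worktop is 55 mm. Axes as the cradle's.
- slot_mid_2 (a point): where the centre of a cartridge comes to rest (to within about 2 mm) when lying in the gap between the low cartridges in the middle and at +y; its height above the worktop is 55 mm. Axes as the cradle's.
- slot_top (a point): where the centre of a cartridge comes to rest (to within about 2 mm) when lying in the gap between the two middle-layer cartridges; its height above the worktop is 82 mm. Axes as the cradle's.
- cartridge_1: sample cartridge: aluminium cylinder 32 mm in diameter, 52 mm long, 90 g, flat black end caps, green band; starts lying in the holding tray, rolls if pushed. All six are alike; four to six are present (else None). Origin at its centre, x along its axis (either way round). Gripped by its two flat ends, 52 mm apart, neighbours do not hinder the fingers.
- cartridge_2: sample cartridge: aluminium cylinder 32 mm in diameter, 52 mm long, 90 g, flat black end caps, green band; starts lying in the holding tray, rolls if pushed. All six are alike; four to six are present (else None). Origin at its centre, x along its axis (either way round). Gripped by its two flat ends, 52 mm apart, neighbours do not hinder the fingers.
- cartridge_3: sample cartridge: aluminium cylinder 32 mm in diameter, 52 mm long, 90 g, flat black end caps, green band; starts lying in the holding tray, rolls if pushed. All six are alike; four to six are present (else None). Origin at its centre, x along its axis (either way round). Gripped by its two flat ends, 52 mm apart, neighbours do not hinder the fingers.
- cartridge_4: sample cartridge: aluminium cylinder 32 mm in diameter, 52 mm long, 90 g, flat black end caps, green band; starts lying in the holding tray, rolls if pushed. All six are alike; four to six are present (else None). Origin at its centre, x along its axis (either way round). Gripped by its two flat ends, 52 mm apart, neighbours do not hinder the fingers.
- cartridge_5: sample cartridge: aluminium cylinder 32 mm in diameter, 52 mm long, 90 g, flat black end caps, green band; starts lying in the holding tray, rolls if pushed. All six are alike; four to six are present (else None). Origin at its centre, x along its axis (either way round). Gripped by its two flat ends, 52 mm apart, neighbours do not hinder the fingers.
- cartridge_6: sample cartridge: aluminium cylinder 32 mm in diameter, 52 mm long, 90 g, flat black end caps, green band; starts lying in the holding tray, rolls if pushed. All six are alike; four to six are present (else None). Origin at its centre, x along its axis (either way round). Gripped by its two flat ends, 52 mm apart, neighbours do not hinder the fingers.
- red_marker: felt marker, white barrel, red cap, 132 mm long, barrel 14 mm wide and 15 high as gripped, 16 g, does not roll; starts across both blue rails along the cradle's y, 28 mm to one side of the middle. Origin at the middle of its underside, y along its length.
- green_marker: felt marker, white barrel, green cap, 132 mm long, barrel 14 mm wide and 15 high as gripped, 16 g, does not roll; starts across both blue rails along the cradle's y, 28 mm to one side of the middle. Origin at the middle of its underside, y along its length.
- pen_tray: loose open white tray, outside 115 mm along its x, 185 mm along its y, 26 mm high, walls and floor 4 mm thick, 0.5 kg, standing on the worktop; long enough for the markers to lie along its y side by side. Origin at the centre of its underside.
- cuvette_box: closed box with blue lid, 71 x 106 x 40 mm; a bystander, to be left alone. Origin at the centre of its underside.
- beaker: clear glass beaker, 69 mm wide, 85 mm high; a bystander, to be left alone. Origin at the centre of its underside.
- jar: white jar with red cap, 60 mm wide, 85 mm high; a bystander, to be left alone. Origin at the centre of its underside.
- holding_tray: fixed shallow grey tray in which the cartridges start: outside 234 mm along its x, 294 mm along its y, floor 2 mm above the worktop, a rim 4 mm thick all round, its top 12 mm above the worktop. Origin at the centre of its underside.

How it is judged (in metres and radians):
On the way:
1. both markers lie in the pen tray while no cartridge is in the cradle yet (x of red_marker in the frame of pen_tray between -0.052 and 0.052 m and y of red_marker in the frame of pen_tray between -0.05 and 0.05 m and z of each of red_marker, green_marker in the frame of pen_tray below 0.02 m and linear speed of each of red_marker, green_marker below 0.03 m/s and x of green_marker in the frame of pen_tray between -0.052 and 0.052 m and y of green_marker in the frame of pen_tray between -0.05 and 0.05 m and angle between pen_tray's own z axis and vertical below 0.1 rad and horizontal distance between each of cartridge_1, cartridge_2, cartridge_3, cartridge_4, cartridge_5, cartridge_6 and cradle above 0.06 m), for 0.2 s.
At the end, for the whole second after the job is handed in: Both markers lie in the upright pen tray (middle within 52 mm of its centre along x, 50 mm along y, underside under 20 mm above the tray's). Every cartridge rests within 11 mm of one of the six slot points and within 0.2 rad of the cradle's x axis. All are at rest (x of red_marker in the frame of pen_tray between -0.052 and 0.052 m and y of red_marker in the frame of pen_tray between -0.05 and 0.05 m and z of each of red_marker, green_marker in the frame of pen_tray below 0.02 m and linear speed of each of red_marker, green_marker, cartridge_1, cartridge_2, cartridge_3, cartridge_4, cartridge_5, cartridge_6 below 0.03 m/s and x of green_marker in the frame of pen_tray between -0.052 and 0.052 m and y of green_marker in the frame of pen_tray between -0.05 and 0.05 m and angle between pen_tray's own z axis and vertical below 0.1 rad and (distance between cartridge_1 and slot_low_1 below 0.011 m or distance between cartridge_1 and slot_low_2 below 0.011 m or distance between cartridge_1 and slot_low_3 below 0.011 m or distance between cartridge_1 and slot_mid_1 below 0.011 m or distance between cartridge_1 and slot_mid_2 below 0.011 m or distance between cartridge_1 and slot_top below 0.011 m) and angle between the x axis of each of cartridge_1, cartridge_2, cartridge_3, cartridge_4, cartridge_5, cartridge_6 and the x axis of cradle, either way round below 0.2 rad and (distance between cartridge_2 and slot_low_1 below 0.011 m or distance between cartridge_2 and slot_low_2 below 0.011 m or distance between cartridge_2 and slot_low_3 below 0.011 m or distance between cartridge_2 and slot_mid_1 below 0.011 m or distance between cartridge_2 and slot_mid_2 below 0.011 m or distance between cartridge_2 and slot_top below 0.011 m) and (distance between cartridge_3 and slot_low_1 below 0.011 m or distance between cartridge_3 and slot_low_2 below 0.011 m or distance between cartridge_3 and slot_low_3 below 0.011 m or distance between cartridge_3 and slot_mid_1 below 0.011 m or distance between cartridge_3 and slot_mid_2 below 0.011 m or distance between cartridge_3 and slot_top below 0.011 m) and (distance between cartridge_4 and slot_low_1 below 0.011 m or distance between cartridge_4 and slot_low_2 below 0.011 m or distance between cartridge_4 and slot_low_3 below 0.011 m or distance between cartridge_4 and slot_mid_1 below 0.011 m or distance between cartridge_4 and slot_mid_2 below 0.011 m or distance between cartridge_4 and slot_top below 0.011 m) and (distance between cartridge_5 and slot_low_1 below 0.011 m or distance between cartridge_5 and slot_low_2 below 0.011 m or distance between cartridge_5 and slot_low_3 below 0.011 m or distance between cartridge_5 and slot_mid_1 below 0.011 m or distance between cartridge_5 and slot_mid_2 below 0.011 m or distance between cartridge_5 and slot_top below 0.011 m) and (distance between cartridge_6 and slot_low_1 below 0.011 m or distance between cartridge_6 and slot_low_2 below 0.011 m or distance between cartridge_6 and slot_low_3 below 0.011 m or distance between cartridge_6 and slot_mid_1 below 0.011 m or distance between cartridge_6 and slot_mid_2 below 0.011 m or distance between cartridge_6 and slot_top below 0.011 m)); the robot touches nothing.
It fails at once if the beaker is moved more than 40 mm (distance of beaker from where it was at the start of the episode above 0.04 m).
It fails at once if the jar is moved more than 40 mm (distance of jar from where it was at the start of the episode above 0.04 m).
It fails at once if the cuvette box is moved more than 40 mm (distance of cuvette_box from where it was at the start of the episode above 0.04 m).
Of cartridge_1, cartridge_2, cartridge_3, cartridge_4, cartridge_5, cartridge_6 only 4 to 6 are there at a start; the rules pass over those that are not, and their reading is None.
At some moment in a run one of pen_tray, cartridge_1, cartridge_2, cartridge_3, cartridge_4, cartridge_5, cartridge_6 may be knocked a few centimetres aside while the robot is not near it.
It also fails if it takes over 210 s, if anything falls off the work surface, if the arm or the gripper's body presses on something with over 40 N, if the wrist force passes 120 N, or if a joint passes its speed limit or range.

## Working session

There is one attempt and no reset: what is moved stays moved. The work goes in short steps, Python scripts to look and compute and a shell command to move; the robot and the scene stay as the last step left them, time stands still between calls to the robot, and variables do not carry over. Pictures are saved under pics/ and viewed, and the job is handed in when it is done.

```bash
mkdir -p pics
python3 - <<'E'
from rig import *
import cv2
o=get_obs()
for k,v in o.items(): print(k,v)
for n in("side","top"):
    c=capture(n); cv2.imwrite(f"pics/{n}0.png",c["color"]); print(n,c["mtx"],c["dist_coeffs"],c["rvec"],c["tvec"])
E
```

```text
time_s 0.0
joint_positions [ 1.24012103  0.46944632 -0.04858608  1.53374057  0.02410563  1.14100761
 -0.08230134]
qd [-7.47290401e-04 -2.04124597e-03  7.05554966e-04  6.32070303e-04
  7.54287102e-04  1.80408244e-05  1.65331547e-03]
joint_efforts [ 7.75230887e-05 -5.07975268e+01 -8.04877561e-02 -2.36154163e+01
 -6.14374364e-02  3.78722639e-02  1.49927500e-04]
eef_pos [ 200.45218672 -643.94379107  246.47633835]
tcp_rot [-2.52923613  1.8615837   0.00262666]
contact_force [ 1.01801991 -0.09780767  0.04350744]
torque [ 0.00800879 -0.01709102 -0.00405972]
gripper_width 86.99517319622726
side [[480.98186076   0.         286.06175654]
 [  0.         480.98186076 203.96209319]
 [  0.           0.           1.        ]] [-0.03012743  0.          0.          0.          0.        ] [ 0.59696484 -2.38521949  1.51991488] [456.65592656 222.85254629 953.00391294]
top [[495.66515271   0.         273.92134133]
 [  0.         495.66515271 213.02527887]
 [  0.           0.           1.        ]] [0.05249269 0.         0.         0.         0.        ] [ 2.04297928 -2.11656983  0.28086345] [ -90.74080557  608.51155008 1046.80850653]
```

View pics/top0.png

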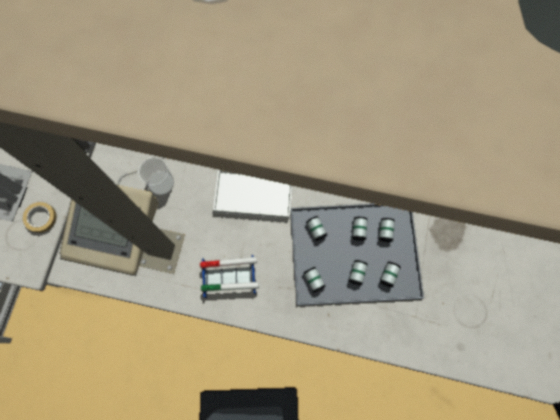

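View pics/side0.png

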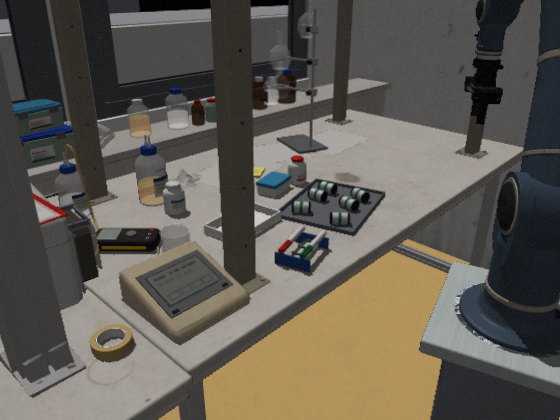

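```bash
cat > h.py <<'E'
from rig import *
import cv2, numpy as np
def world(c):
    h,w=c["depth"].shape
    u,v=np.meshgrid(np.arange(w),np.arange(h))
    p=np.stack([u,v],-1).reshape(-1,1,2).astype(np.float64)
    n=cv2.undistortPoints(p,np.array(c["mtx"]),np.array(c["dist_coeffs"])).reshape(h,w,2)
    d=c["depth"].astype(float)
    P=np.dstack([n[...,0]*d,n[...,1]*d,d])
    R,_=cv2.Rodrigues(np.array(c["rvec"])); W=(P-np.array(c["tvec"]).ravel())@R
    W[d==0]=np.nan
    return W
def big(c,x0,y0,x1,y1,s,name):
    cv2.imwrite(name,cv2.resize(c["color"][y0:y1,x0:x1],None,fx=s,fy=s,interpolation=cv2.INTER_CUBIC))
E
python3 - <<'E'
from h import *
c=capture("top");W=world(c)
np.set_printoptions(precision=0,suppress=True)
for (x,y) in [(300,100),(350,190),(200,150),(50,125),(80,110),(170,250),(130,200),(500,300),(300,200),(250,195),(230,240),(225,215),(215,263),(245,262),(210,288),(245,287),(250,420-15),(356,270),(356,255),(158,175),(100,270),(20,190),(175,255)]:
    print((x,y),W[y,x])
big(c,190,160,430,310,3.3,"pics/top_z.png")
c=capture("side");W=world(c)
for (x,y) in [(235,100),(225,10),(240,250),(75,100),(345,50),(275,180),(297,170),(290,180),(175,240),(478,100),(45,300),(310,100)]:
    print("s",(x,y),W[y,x])
big(c,200,160,400,280,4,"pics/side_z.png")
E
```

```text
(300, 100) [ 466. -127.  873.]
(350, 190) [ 405. -156.  865.]
(200, 150) [432. -61. 873.]
(50, 125) [457.  39. 865.]
(80, 110) [463.  17. 874.]
(170, 250) [536. 131.  39.]
(130, 200) [553. 126. 384.]
(500, 300) [ 401. -627.   -2.]
(300, 200) [ 658. -178.    1.]
(250, 195) [673. -56.   7.]
(230, 240) [564.  -4.  -3.]
(225, 215) [628.   7.  -4.]
(215, 263) [501.  26.  47.]
(245, 262) [501. -42.  45.]
(210, 288) [445.  38.  46.]
(245, 287) [444. -41.  44.]
(250, 405) [ 118.   -7. -749.]
(356, 270) [ 476. -296.   33.]
(356, 255) [ 516. -304.    3.]
(158, 175) [735. 172.   1.]
(100, 270) [502. 302.   1.]
(20, 190) [701. 497.  19.]
(175, 255) [531. 126.   6.]
s (235, 100) [529. 179. 405.]
s (225, 10) [535. 191. 556.]
s (240, 250) [529. 181.  96.]
s (75, 100) [1155.   19.  303.]
s (345, 50) [  841. -1166.   324.]
s (275, 180) [ 714. -303.   42.]
s (297, 170) [ 680. -385.   53.]
s (290, 180) [ 704. -384.   14.]
s (175, 240) [693. 190.  79.]
s (478, 100) [ 197. -557.  299.]
s (45, 300) [675. 523. 140.]
s (310, 100) [ 1021. -1204.    74.]
```

View pics/top_z.png

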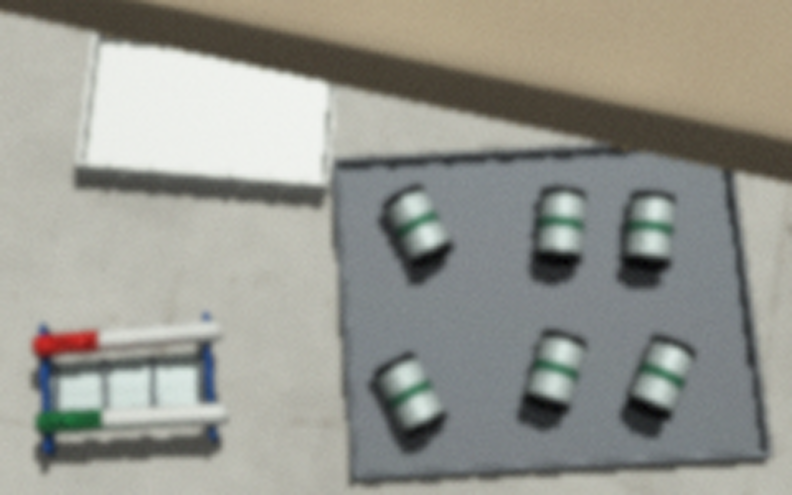

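View pics/side_z.png

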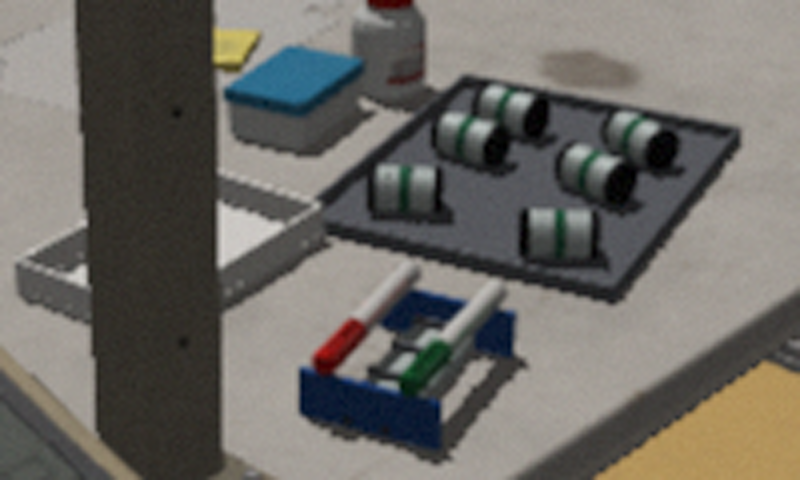

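```bash
cat >> h.py <<'E'
from scipy.optimize import least_squares
from scipy.ndimage import label
def clouds(cams=("top","side"),blur=1):
    out={}
    for n in cams:
        c=capture(n); out[n]=(c,world(c))
    return out
def cylfit(P,zc=18.,x0=None):
    # P Nx3 pts on cylinder r16 L52, axis horizontal; fit x,y,yaw
    m=P[:,:2].mean(0)
    if x0 is None:
        u,s,vt=np.linalg.svd(P[:,:2]-m); x0=[m[0],m[1],np.arctan2(vt[0,1],vt[0,0])]
    def sd(q):
        a=np.array([np.cos(q[2]),np.sin(q[2])]); d=P[:,:2]-q[:2]
        t=np.abs(d@a)-26; r=np.hypot(d@[-a[1],a[0]],P[:,2]-zc)-16
        o=np.hypot(np.maximum(t,0),np.maximum(r,0))+np.minimum(np.maximum(t,r),0)
        return o
    best=None
    for dy in (0,.5,-.5,1.57):
        r=least_squares(sd,[x0[0],x0[1],x0[2]+dy],loss="soft_l1",f_scale=2)
        if best is None or r.cost<best.cost: best=r
    q=best.x; q[2]=(q[2]+np.pi/2)%np.pi-np.pi/2
    return q,np.sqrt(np.mean(sd(q)**2))
E
python3 - <<'E'
from h import *
np.set_printoptions(precision=2,suppress=True)
cl=clouds()
# tray floors and planes
for n,(c,W) in cl.items():
    z=W[...,2]
    m=(z>15)&(z<42)&(W[...,0]>360)&(W[...,0]<640)&(W[...,1]<-120)&(W[...,1]>-420)
    L,k=label(m)
    for i in range(1,k+1):
        P=W[L==i]
        if len(P)<40: continue
        print(n,len(P),cylfit(P),P[:,2].max())
    f=(W[...,0]>420)&(W[...,0]<600)&(W[...,1]<-180)&(W[...,1]>-380)&(z<10)
    print("floor z",np.median(z[f]),z[f].std())
    hsv=cv2.cvtColor(c["color"],cv2.COLOR_BGR2HSV); H,S,V=hsv[...,0],hsv[...,1],hsv[...,2]
    near=(W[...,0]>380)&(W[...,0]<560)&(abs(W[...,1])<100)&(z>-5)&(z<70)
    for nm,mm in (("blue",(abs(H-115)<14)&(S>110)),("red",((H<8)|(H>172))&(S>130)),("green",(abs(H-70)<18)&(S>90)),("high",z>38)):
        q=mm&near; P=W[q]; 
        if nm in("blue","high"):
            L,k=label(q)
            for i in range(1,k+1):
                P=W[L==i]
                if len(P)>15: print(n,nm,len(P),P.mean(0),P.min(0),P.max(0))
        else: print(n,nm,len(P),P.mean(0),P.min(0),P.max(0))
E
```

```text
top 44 (array([ 639.43, -134.72,   -0.05]), np.float64(1.350870678229404)) 29.50058335552842
top 308 (array([ 580.11, -211.29,    0.4 ]), np.float64(1.844537737717358)) 39.50534331470199
top 310 (array([ 576.19, -316.12,   -0.15]), np.float64(1.817668537785915)) 38.399749177793566
top 316 (array([ 570.76, -379.09,   -0.17]), np.float64(1.851254274506722)) 39.981883629753696
top 327 (array([ 471.53, -303.43,   -0.36]), np.float64(1.7038246835807587)) 39.66170679222221
top 336 (array([ 465.29, -376.67,   -0.45]), np.float64(1.6539882906350554)) 38.97502430129171
top 326 (array([ 458.91, -198.7 ,    0.44]), np.float64(1.828119035133625)) 38.19428379391369
floor z 1.7552052270891338 2.243220986869165
top red 94 [500.17  39.51  46.09] [493.21  19.13  14.17] [512.25  60.39  54.15]
top green 69 [447.42  39.23  46.17] [440.71  17.39  12.46] [458.47  55.62  52.99]
top high 367 [501.24  -2.2   45.22] [491.22 -67.58  38.04] [513.01  63.26  54.15]
top high 379 [446.39  -3.85  45.04] [438.59 -70.58  38.36] [454.35  60.6   52.99]
side 330 (array([ 570.29, -336.38,    1.5 ]), np.float64(11.69700548
[... 177 characters left out ...]
t64(2.155219902336169)) 36.98890492788029
side 183 (array([ 579.97, -212.06,    0.37]), np.float64(2.795603127559456)) 39.395618347513
side 59 (array([ 638.85, -135.15,   -0.04]), np.float64(2.1010240836508958)) 28.97387527484239
side 194 (array([ 458.19, -199.98,    0.42]), np.float64(2.1703375158984195)) 37.35158035297784
floor z 1.6721955519514906 427.7650952612647
side red 86 [497.06  45.7   45.01] [490.53   2.07   1.02] [537.37  64.35  51.67]
side green 72 [443.86  45.02  44.9 ] [437.59 -19.38  12.47] [477.45  63.07  51.48]
side high 220 [498.43   5.89  45.84] [490.53 -68.77  38.19] [507.89  64.35  51.67]
side high 223 [443.67   3.66  45.85] [437.59 -72.32  38.38] [452.83  63.07  51.96]
```

Run:
```python
from h import *
np.set_printoptions(precision=3,suppress=True)
cl=clouds()
for n,(c,W) in cl.items():
    z=W[...,2]
    hsv=cv2.cvtColor(c["color"],cv2.COLOR_BGR2HSV).astype(int); H,S,V=hsv[...,0],hsv[...,1],hsv[...,2]
    near=(W[...,0]>380)&(W[...,0]<560)&(abs(W[...,1])<100)&(z>-5)&(z<70)
    hi=near&(z>42)
    L,k=label(hi)
    for i in range(1,k+1):
        P=W[L==i]
        if len(P)<50: continue
        r=cv2.minAreaRect(P[:,:2].astype(np.float32)); m=P[:,:2].mean(0); u,s,vt=np.linalg.svd(P[:,:2]-m)
        v=vt[0]*np.sign(vt[0,1]); t=(P[:,:2]-m)@v
        print(n,"marker",np.array(r[0]),r[1],"dir ang from y",np.arctan2(-v[0],v[1]),"ext mid",m+v*(t.max()+t.min())/2, np.ptp(t))
    b=near&(abs(H-115)<14)&(S>110)&(z>20)&(z<38)
    for s in(-1,1):
        q=b&(W[...,1]*s>20); P=W[q]
        if len(P)>10: print(n,"rail",s,len(P),P.mean(0),P.min(0),P.max(0), np.polyfit(P[:,0],P[:,1],1))
    pl=near&(z>5)&(z<24)&(abs(W[...,1])<48)&(V>120); P=W[pl]
    print(n,"plate",len(P),P.mean(0),P.min(0),P.max(0))
    q=(W[...,0]>560)&(W[...,0]<820)&(W[...,1]>-135)&(W[...,1]<90)&(z>21)&(z<32)
    P=W[q]; print(n,"tray wall top",len(P),cv2.minAreaRect(P[:,:2].astype(np.float32)),P.min(0),P.max(0))
    np.save(f"/tmp/w_{n}.npy",P)
    q=(W[...,0]>560)&(W[...,0]<820)&(W[...,1]>-135)&(W[...,1]<90)&(z>5)&(z<20)&(V>150)
    P=W[q]; print(n,"tray wall all",len(P),cv2.minAreaRect(P[:,:2].astype(np.float32)),P.min(0),P.max(0))
```

```text
top marker [501.412  -2.334] (15.061247825622559, 130.89144897460938) dir ang from y 0.05264171935924136 ext mid [501.659  -2.313] 130.8817702074525
top marker [446.817  -4.976] (14.905644416809082, 131.05606079101562) dir ang from y 0.007516543521294218 ext mid [446.562  -5.005] 131.05705486946988
top rail -1 29 [474.814 -58.463  31.4  ] [433.449 -60.768  26.756] [493.476 -56.741  34.399] [  0.034 -74.574]
top rail 1 41 [464.458  54.789  29.591] [428.857  51.79   20.208] [489.959  58.379  35.664] [ 0.039 36.459]
top plate 497 [472.111  -1.378  11.92 ] [381.227 -46.992   5.139] [555.803  47.996  23.359]
top tray wall top 205 ((640.4417114257812, -29.091506958007812), (199.05862426757812, 89.54235076904297), 51.42424392700195) [ 612.276 -134.067   21.172] [735.608  33.246  31.598]
top tray wall all 669 ((658.2437133789062, -26.619651794433594), (193.87728881835938, 216.6715545654297), 0.3985511064529419) [ 560.554 -134.912    5.002] [754.426  82.388  19.64 ]
side marker [500.173  -0.682] (15.369125366210938, 131.44110107421875) dir ang from y 0.052869198516366366 ext mid [499.33   -0.713] 131.39285786762824
side marker [445.549  -5.11 ] (14.61019229888916, 131.80801391601562) dir ang from y 0.015776300223457412 ext mid [444.017  -5.121] 131.9338937099857
side rail -1 80 [474.445 -57.645  26.369] [434.735 -62.608  20.017] [506.033 -53.324  33.508] [  0.039 -75.939]
side rail 1 171 [471.057  57.535  26.725] [427.963  51.327  20.216] [515.475  62.255  33.798] [ 0.039 39.168]
side plate 37 [478.915 -13.21   14.271] [470.846 -47.85   10.498] [483.132  22.863  21.471]
side tray wall top 184 ((665.552978515625, -39.58937072753906), (198.78594970703125, 89.87550354003906), 36.34197998046875) [ 611.052 -134.687   21.024] [746.126  28.984  30.116]
side tray wall all 95 ((698.9676513671875, -58.53636932373047), (221.22369384765625, 130.8530731201172), 20.44438934326172) [ 584.455 -134.638    5.009] [802.505  32.609   9.871]
```

Run:
```python
from h import *
np.set_printoptions(precision=3,suppress=True)
cl=clouds()
A=[]
for n,(c,W) in cl.items():
    z=W[...,2]
    q=(W[...,0]>590)&(W[...,0]<790)&(W[...,1]>-160)&(W[...,1]<90)&(z>12)&(z<32)
    A.append(W[q])
def fit(P):
    def f(q):
        c_,s_=np.cos(q[2]),np.sin(q[2]); d=P[:,:2]-q[:2]
        x=d@[c_,s_]; y=d@[-s_,c_]
        dx=np.abs(x)-55.5; dy=np.abs(y)-90.5
        sd=np.hypot(np.maximum(dx,0),np.maximum(dy,0))+np.minimum(np.maximum(dx,dy),0)
        return np.maximum(np.abs(sd)-2,0)
    r=least_squares(f,[668,-42,0.03],loss="soft_l1",f_scale=2); return r.x,np.mean(f(r.x)>4),len(P)
print(fit(A[0]),fit(A[1]),fit(np.vstack(A)))
P=A[0];print(P[:, :2][np.argsort(P[:,1])][:5],P[:, :2][np.argsort(P[:,1])][-5:])
# neighbours: box & jar
c,W=cl["side"]
z=W[...,2]
L,k=label((z>30)&(z<150)&(W[...,0]>560)&(W[...,0]<900)&(abs(W[...,1])<500))
for i in range(1,k+1):
    P=W[L==i]
    if len(P)>60: print(len(P),P.min(0),P.max(0))
c,W=cl["top"]; z=W[...,2]
L,k=label((z>30)&(z<700)&(W[...,0]>380)&(W[...,0]<900)&(abs(W[...,1])<500))
for i in range(1,k+1):
    P=W[L==i]
    if len(P)>60: print(len(P),P.min(0),P.max(0))
```

```text
(array([677.854, -64.186,  -0.128]), np.float64(0.016172506738544475), 371) (array([677.337, -63.914,  -0.127]), np.float64(0.018329938900203666), 491) (array([677.569, -64.006,  -0.127]), np.float64(0.01740139211136891), 862)
[[ 684.702 -156.4  ]
 [ 680.041 -156.237]
 [ 681.108 -156.144]
 [ 676.369 -155.968]
 [ 674.39  -155.935]] [[633.239  33.152]
 [638.734  33.349]
 [636.231  33.355]
 [646.39   33.385]
 [633.759  34.444]]
754 [ 661.307 -436.46    30.134] [ 764.506 -257.661   89.856]
372 [867.579 -72.356  30.58 ] [899.729 -17.149  89.924]
70 [ 560.034 -224.05    30.05 ] [ 603.15  -189.122   38.007]
6118 [560.013  97.826  30.032] [899.658 385.478  88.52 ]
148 [560.049 179.882  36.953] [572.231 187.844 149.208]
2634 [768.338 313.17   30.036] [810.751 435.025 149.98 ]
10839 [494.716 125.407  30.001] [803.672 384.321 699.966]
587 [682.436 131.668  30.005] [751.137 198.987  89.269]
196 [691.432 489.194  30.149] [725.234 499.825 117.154]
153 [ 554.196 -230.187   30.012] [ 604.9   -192.583   38.901]
163 [ 549.85  -330.159   30.12 ] [ 601.17  -303.06    38.584]
178 [ 545.513 -393.405   30.186] [ 597.314 -363.239   37.918]
410 [461.012 -67.649  30.034] [519.329  63.398  53.376]
169 [ 447.863 -320.774   30.021] [ 498.869 -285.317   39.074]
183 [ 438.93  -393.657   30.059] [ 492.031 -355.753   37.884]
171 [ 433.053 -214.397   30.089] [ 484.068 -178.841   39.466]
397 [435.747 -70.576  30.025] [461.142  61.086  53.348]
```

```bash
cat > plan.py <<'E'
# usage: plan.py th_deg x,y,z [x,y,z ...] : turn needed, then tool shifts (after turn) between waypoints
import sys; from rig import *
import numpy as np, math
from scipy.spatial.transform import Rotation as Ro
o=get_obs(); R=Ro.from_rotvec(o["tcp_rot"]); p=np.array(o["eef_pos"])
th=math.radians(float(sys.argv[1]))
x=[math.cos(th),math.sin(th),0]; z=[0,0,-1]; y=np.cross(z,x)
D=Ro.from_matrix(np.array([x,y,z]).T)
np.set_printoptions(precision=1,suppress=True)
xa=R.as_matrix()[:,0]
print("t",round(o["time_s"],2),"p",p,"th",round(math.degrees(math.atan2(xa[1],xa[0])),2),"F",np.array(o["contact_force"]),"w",round(o["gripper_width"],1),"q",np.round(o["joint_positions"],2))
rv=(R.inv()*D).as_rotvec(degrees=True); n=max(1,math.ceil(np.abs(rv).max()/8.5))
print("turn deg",rv,"rows",n,"each",np.round(rv/n,2))
for a in sys.argv[2:]:
    t=np.array([float(s) for s in a.split(",")]); d=D.inv().apply(t-p); n=max(1,math.ceil(np.linalg.norm(d)/50))
    print(a,"shift",d,"rows",n,"each",d/n); p=t
E
python3 plan.py 3 430,-430,250 500.8,-1.5,200 500.8,-1.5,51
```

```text
t 0.5 p [ 200.6 -644.5  247.5] th -72.71 F [ 0.7 -0.6  0.8] w 87.0 q [ 1.2  0.5 -0.1  1.5  0.   1.1 -0.1]
turn deg [ -0.    0.  -75.7] rows 9 each [-0.   0.  -8.4]
430,-430,250 shift [ 240.3 -202.2   -2.5] rows 7 each [ 34.3 -28.9  -0.4]
500.8,-1.5,200 shift [  93.1 -424.2   50. ] rows 9 each [ 10.3 -47.1   5.6]
500.8,-1.5,51 shift [  0.   0. 149.] rows 3 each [ 0.   0.  49.7]
```

```bash
python3 -m inch '[[0,0,0,0,0,-8.4,-0.08],[0,0,0,0,0,-8.4,-0.08],[0,0,0,0,0,-8.4,-0.08],[0,0,0,0,0,-8.4,-0.08],[0,0,0,0,0,-8.4,-0.08],[0,0,0,0,0,-8.4,-0.08],[0,0,0,0,0,-8.4,-0.08],[0,0,0,0,0,-8.4,-0.08],[0,0,0,0,0,-8.5,-0.08]]'; python3 plan.py 3 430,-430,250 500.8,-1.5,200
```

```text
time_s: 1.4
eef_pos: [200.6, -644.5, 247.6]
tcp_rot: [3.14, 0.091, -0.0]
contact_force: [-0.2, 0.5, -0.2]
gripper_width: 40.3
t 1.4 p [ 200.6 -644.5  247.6] th 3.33 F [-0.2  0.5 -0.2] w 40.3 q [ 1.4  0.5 -0.3  1.5  0.2  1.2  1.1]
turn deg [0.  0.  0.3] rows 1 each [0.  0.  0.3]
430,-430,250 shift [ 240.4 -202.2   -2.4] rows 7 each [ 34.3 -28.9  -0.3]
500.8,-1.5,200 shift [  93.1 -424.2   50. ] rows 9 each [ 10.3 -47.1   5.6]
```

```bash
python3 -m inch '[[34.3,-28.9,0,0,0,0,-0.08],[34.3,-28.9,0,0,0,0,-0.08],[34.3,-28.9,0,0,0,0,-0.08],[34.3,-28.9,0,0,0,0,-0.08],[34.3,-28.9,0,0,0,0,-0.08],[34.3,-28.9,0,0,0,0,-0.08],[34.3,-28.9,0,0,0,0,-0.08]]'; python3 plan.py 3  500.8,-1.5,200
```

```text
time_s: 2.1
eef_pos: [430.9, -428.7, 247.9]
tcp_rot: [3.14, 0.081, 0.0]
contact_force: [0.3, -0.3, 0.1]
gripper_width: 40.0
t 2.1 p [ 430.9 -428.7  247.9] th 2.97 F [ 0.3 -0.3  0.1] w 40.0 q [ 1.   0.4 -0.4  1.7  0.2  1.1  0.6]
turn deg [ 0. -0. -0.] rows 1 each [ 0. -0. -0.]
500.8,-1.5,200 shift [  92.1 -423.    47.9] rows 9 each [ 10.2 -47.    5.3]
```

```bash
python3 -m inch '[[10.2,-47,5.3,0,0,0,-0.08],[10.2,-47,5.3,0,0,0,-0.08],[10.2,-47,5.3,0,0,0,-0.08],[10.2,-47,5.3,0,0,0,-0.08],[10.2,-47,5.3,0,0,0,-0.08],[10.2,-47,5.3,0,0,0,-0.08],[10.2,-47,5.3,0,0,0,-0.08],[10.2,-47,5.3,0,0,0,-0.08],[10.2,-47,5.3,0,0,0,-0.08],[0,0,0,0,0,0,-0.08]]'; python3 plan.py 3  500.8,-1.5,100 500.8,-1.5,51
python3 - <<'E'
from h import *
c=capture("side"); cv2.imwrite("pics/s1.png",c["color"])
c=capture("top"); cv2.imwrite("pics/t1.png",c["color"])
E
```

```text
time_s: 3.1
eef_pos: [499.8, 5.2, 200.3]
tcp_rot: [-3.136, -0.101, -0.002]
contact_force: [-0.2, -0.1, 1.1]
gripper_width: 39.8
t 3.1 p [499.8   5.2 200.3] th 3.68 F [-0.2 -0.1  1.1] w 39.8 q [ 0.4  0.3 -0.6  2.   0.2  0.9 -0.2]
turn deg [-0.2 -0.1  0.7] rows 1 each [-0.2 -0.1  0.7]
500.8,-1.5,100 shift [  0.7   6.8 100.3] rows 3 each [ 0.2  2.3 33.4]
500.8,-1.5,51 shift [ 0.  0. 49.] rows 1 each [ 0.  0. 49.]
```

View pics/s1.png

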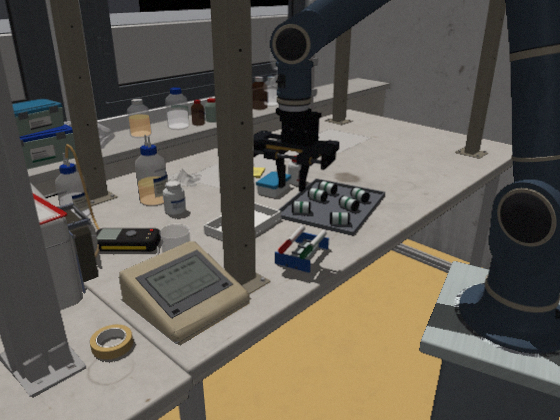

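View pics/t1.png

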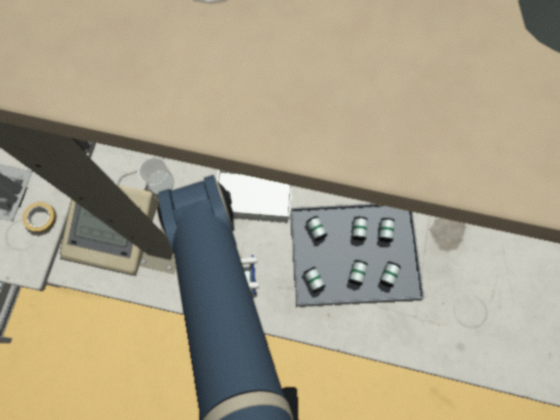

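```bash
python3 -m inch '[[0.5,6.8,30,-0.2,-0.1,0.7,-0.08],[0,0,35,0,0,0,-0.08],[0,0,35,0,0,0,-0.08],[0,0,25,0,0,0,-0.08],[0,0,10,0,0,0,-0.08],[0,0,0,0,0,0,-0.08]]'; python3 plan.py 3 500.8,-1.5,51
python3 - <<'E'
from h import *
c=capture("side"); big(c,200,120,400,280,4,"pics/s2.png")
E
```

```text
time_s: 3.8
eef_pos: [499.5, -11.3, 63.9]
tcp_rot: [3.137, 0.059, -0.006]
contact_force: [0.2, -0.6, 1.0]
gripper_width: 40.0
t 3.8 p [499.5 -11.3  63.9] th 2.17 F [ 0.2 -0.6  1. ] w 40.0 q [ 0.3  0.5 -0.5  2.1  0.4  0.7 -0.4]
turn deg [ 0.2  0.2 -0.8] rows 1 each [ 0.2  0.2 -0.8]
500.8,-1.5,51 shift [ 1.8 -9.7 12.9] rows 1 each [ 1.8 -9.7 12.9]
```

View pics/s2.png

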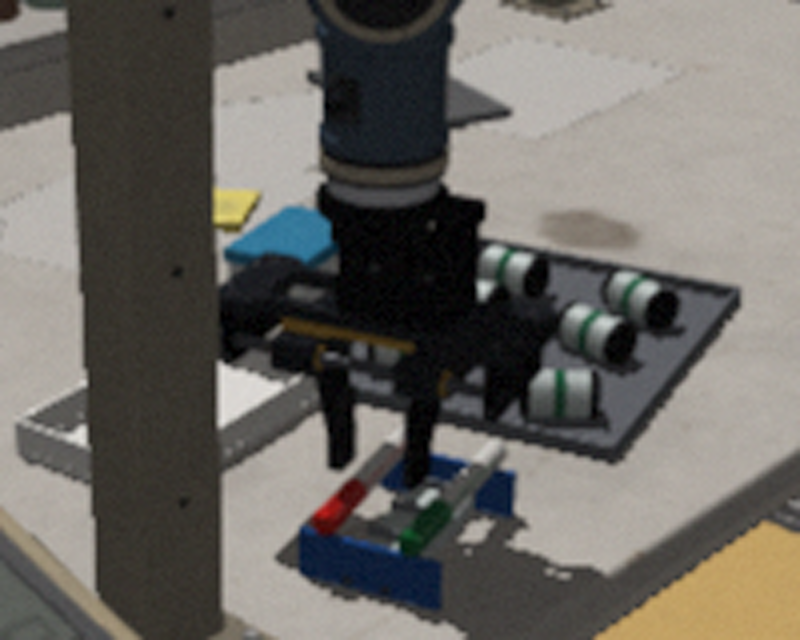

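```bash
python3 -m inch '[[0,0,0,0,0,0,-0.08],[0,0,0,0,0,0,-0.08],[0,0,0,0,0,0,-0.08]]'; python3 plan.py 3 500.8,-1.5,51
```

```text
time_s: 4.15
eef_pos: [500.9, -10.0, 65.9]
tcp_rot: [3.137, 0.062, 0.001]
contact_force: [-0.2, 0.3, 0.3]
gripper_width: 40.0
t 4.15 p [500.9 -10.   65.9] th 2.28 F [-0.2  0.3  0.3] w 40.0 q [ 0.3  0.5 -0.5  2.1  0.4  0.7 -0.4]
turn deg [ 0.2 -0.  -0.7] rows 1 each [ 0.2 -0.  -0.7]
500.8,-1.5,51 shift [ 0.4 -8.5 14.9] rows 1 each [ 0.4 -8.5 14.9]
```

```bash
python3 -m inch '[[0.4,-8.5,0,0.2,0,-0.7,-0.08],[0,0,15,0,0,0,-0.08],[0,0,0,0,0,0,-0.08],[0,0,0,0,0,0,-0.08],[0,0,0,0,0,0,-1],[0,0,0,0,0,0,-1],[0,0,0,0,0,0,-1],[0,0,0,0,0,0,-1]]'; python3 plan.py 3 500.8,-1.5,51
python3 - <<'E'
from h import *
c=capture("side"); big(c,200,120,400,280,4,"pics/s3.png")
E
```

```text
time_s: 4.95
eef_pos: [500.4, -1.4, 50.0]
tcp_rot: [3.14, 0.082, -0.002]
contact_force: [-0.1, -0.9, -0.1]
gripper_width: 15.9
t 4.95 p [500.4  -1.4  50. ] th 2.98 F [-0.1 -0.9 -0.1] w 15.9 q [ 0.3  0.5 -0.5  2.1  0.4  0.6 -0.4]
turn deg [ 0.   0.1 -0. ] rows 1 each [ 0.   0.1 -0. ]
500.8,-1.5,51 shift [ 0.4  0.1 -1. ] rows 1 each [ 0.4  0.1 -1. ]
```

View pics/s3.png

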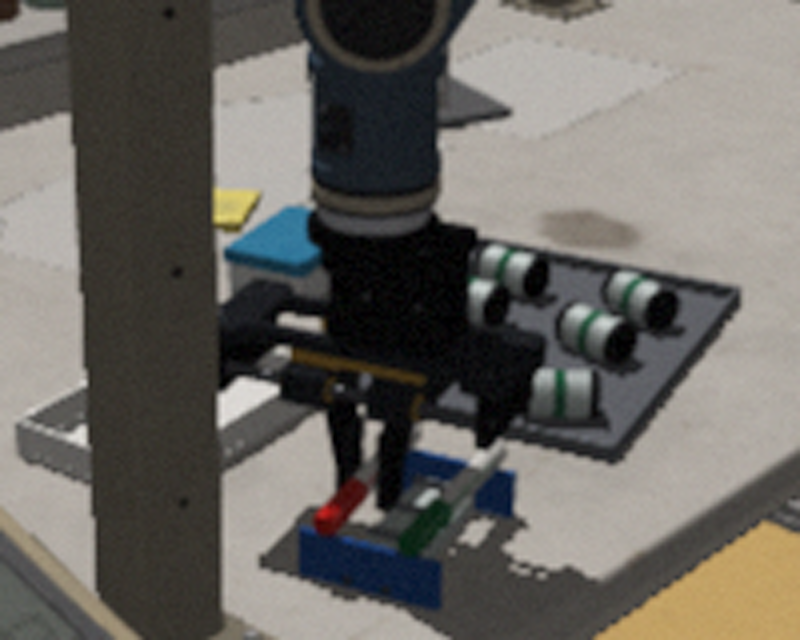

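```bash
python3 -m inch '[[0,0,0,0,0,0,-1],[0,0,0,0,0,0,-1],[0,0,-20,0,0,0,-1],[0,0,-40,0,0,0,-1],[0,0,-40,0,0,0,-1],[0,0,0,0,0,0,-1],[0,0,0,0,0,0,-1],[0,0,0,0,0,0,-1]]'; python3 plan.py -7.3 699.3,-66.8,150 699.3,-66.8,30
python3 - <<'E'
from h import *
c=capture("side"); big(c,200,120,400,280,4,"pics/s4.png")
E
```

```text
time_s: 5.8
eef_pos: [499.4, -1.7, 148.7]
tcp_rot: [3.14, 0.082, -0.006]
contact_force: [-0.8, -0.6, -0.9]
gripper_width: 14.6
t 5.8 p [499.4  -1.7 148.7] th 2.98 F [-0.8 -0.6 -0.9] w 14.6 q [ 0.4  0.4 -0.6  2.   0.3  0.8 -0.3]
turn deg [ 0.   0.2 10.3] rows 2 each [0.  0.1 5.1]
699.3,-66.8,150 shift [206.6  39.2  -1.3] rows 5 each [41.3  7.8 -0.3]
699.3,-66.8,30 shift [  0.   0. 120.] rows 3 each [ 0.  0. 40.]
```

View pics/s4.png

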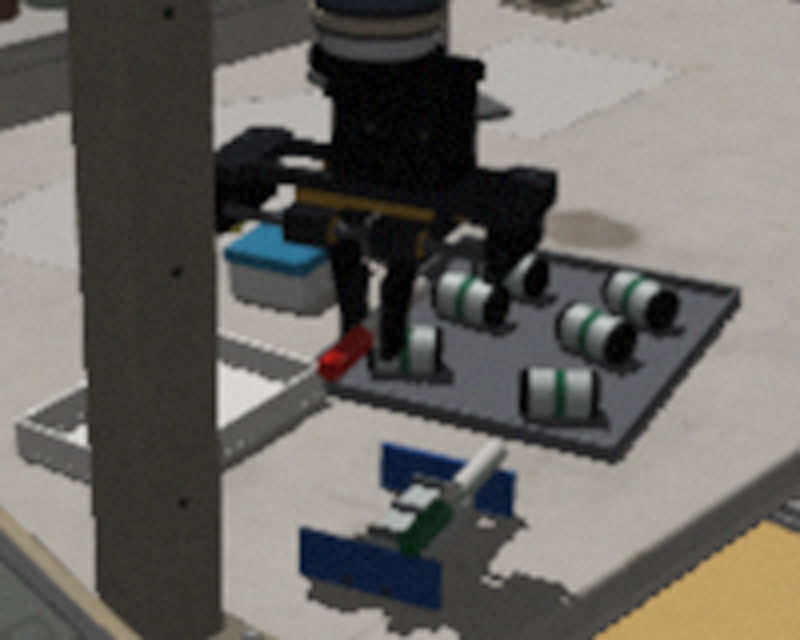

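Red marker held level (cap at px (345,350)); on to the tray.

```bash
python3 -m inch '[[0,0,0,0,0,5.1,-1],[0,0,0,0,0.2,5.1,-1],[41.3,7.8,0,0,0,0,-1],[41.3,7.8,0,0,0,0,-1],[41.3,7.8,0,0,0,0,-1],[41.3,7.8,0,0,0,0,-1],[41.3,7.8,0,0,0,0,-1],[0,0,0,0,0,0,-1],[0,0,0,0,0,0,-1],[0,0,0,0,0,0,-1]]'; python3 plan.py -7.3 699.3,-66.8,70 699.3,-66.8,30
python3 - <<'E'
from h import *
c=capture("side"); big(c,180,80,400,280,3.6,"pics/s5.png")
E
```

```text
time_s: 6.85
eef_pos: [698.8, -64.9, 148.8]
tcp_rot: [-3.135, 0.195, 0.002]
contact_force: [-0.2, 0.8, -0.4]
gripper_width: 14.5
t 6.85 p [698.8 -64.9 148.8] th -7.13 F [-0.2  0.8 -0.4] w 14.5 q [ 0.3  0.7 -0.5  1.5  0.3  1.  -0.3]
turn deg [0.  0.1 0.2] rows 1 each [0.  0.1 0.2]
699.3,-66.8,70 shift [ 0.7  1.8 78.8] rows 2 each [ 0.4  0.9 39.4]
699.3,-66.8,30 shift [ 0.  0. 40.] rows 1 each [ 0.  0. 40.]
```

View pics/s5.png

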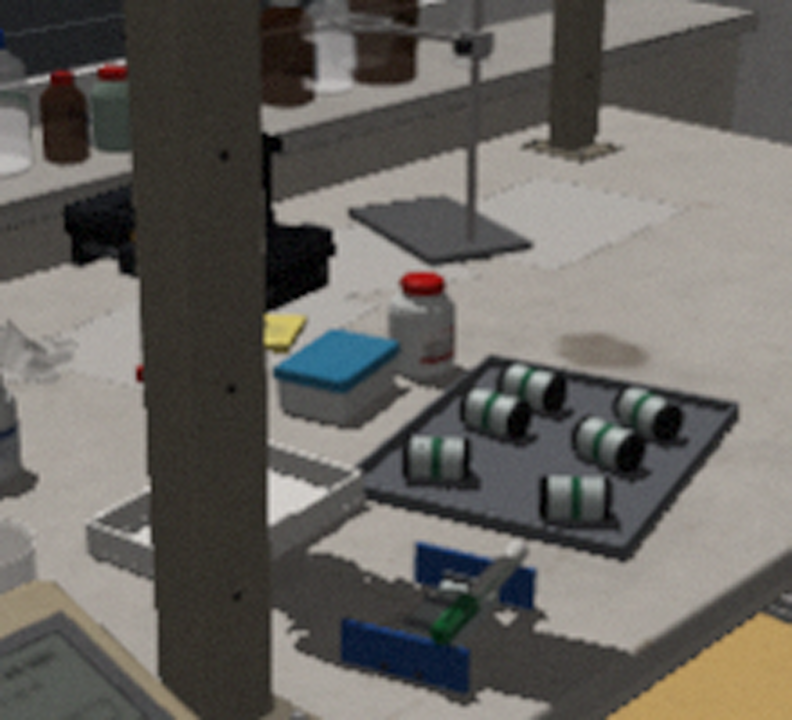

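```bash
python3 -m inch '[[0.7,1.8,35,0,0,0,-1],[0,0,35,0,0,0,-1],[0,0,30,0,0,0,-1],[0,0,10,0,0,0,-1],[0,0,6,0,0,0,-1],[0,0,0,0,0,0,-1],[0,0,0,0,0,0,-1],[0,0,0,0,0,0,-1]]'; python3 plan.py -7.3 699.3,-66.8,30
```

```text
time_s: 7.7
eef_pos: [702.1, -67.8, 36.0]
tcp_rot: [3.135, -0.198, 0.007]
contact_force: [0.4, 0.5, -0.1]
gripper_width: 14.8
t 7.7 p [702.1 -67.8  36. ] th -7.21 F [ 0.4  0.5 -0.1] w 14.8 q [ 0.3  0.8 -0.4  1.6  0.4  0.9 -0.4]
turn deg [-0.  -0.3  0.1] rows 1 each [-0.  -0.3  0.1]
699.3,-66.8,30 shift [-2.9 -0.7  6. ] rows 1 each [-2.9 -0.7  6. ]
```

```bash
python3 -m inch '[[-2.5,-0.7,0,0,0,0,-1],[0,0,5,0,0,0,-1],[0,0,0,0,0,0,-1],[0,0,0,0,0,0,-1],[0,0,0,0,0,0,-0.45],[0,0,0,0,0,0,-0.45],[0,0,0,0,0,0,-0.45],[0,0,0,0,0,0,-0.45]]'; python3 plan.py -7.3 699.3,-66.8,30
```

```text
time_s: 8.5
eef_pos: [699.3, -67.0, 29.6]
tcp_rot: [3.135, -0.198, 0.005]
contact_force: [2.0, 0.2, 2.3]
gripper_width: 23.6
t 8.5 p [699.3 -67.   29.6] th -7.22 F [2.  0.2 2.3] w 23.6 q [ 0.3  0.8 -0.4  1.6  0.4  0.8 -0.4]
turn deg [ 0.  -0.2  0.1] rows 1 each [ 0.  -0.2  0.1]
699.3,-66.8,30 shift [-0.  -0.2 -0.4] rows 1 each [-0.  -0.2 -0.4]
```

```bash
python3 -m inch '[[0,0,-20,0,0,0,-0.45],[0,0,-45,0,0,0,-0.45],[0,0,-45,0,0,0,-0.08],[0,0,0,0,0,0,-0.08],[0,0,0,0,0,0,-0.08],[0,0,0,0,0,0,-0.08]]'; python3 plan.py 0.7 446,-4,135 446,-4,50
python3 - <<'E'
from h import *
c=capture("side"); big(c,180,80,400,280,3.6,"pics/s6.png")
c=capture("top"); big(c,180,150,430,310,3.2,"pics/t6.png")
E
```

```text
time_s: 9.1
eef_pos: [696.9, -67.1, 137.3]
tcp_rot: [3.135, -0.197, -0.003]
contact_force: [-0.5, 0.5, -0.5]
gripper_width: 39.1
t 9.1 p [696.9 -67.1 137.3] th -7.21 F [-0.5  0.5 -0.5] w 39.1 q [ 0.3  0.7 -0.5  1.6  0.3  1.  -0.3]
turn deg [ 0.   0.1 -7.9] rows 1 each [ 0.1  0.1 -7.9]
446,-4,135 shift [-250.1  -66.2    2.3] rows 6 each [-41.7 -11.    0.4]
446,-4,50 shift [ 0.  0. 85.] rows 2 each [ 0.   0.  42.5]
```

View pics/s6.png

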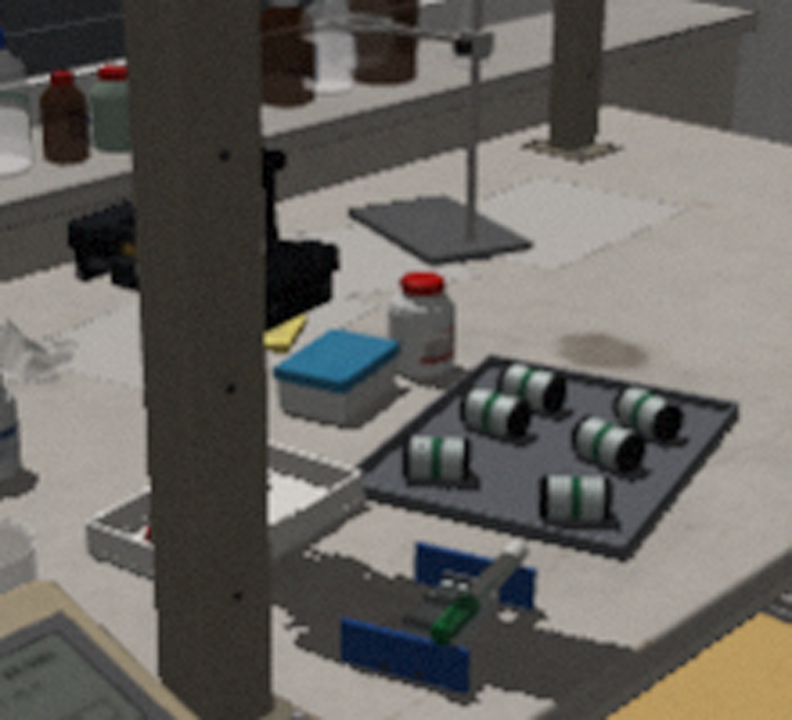

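View pics/t6.png

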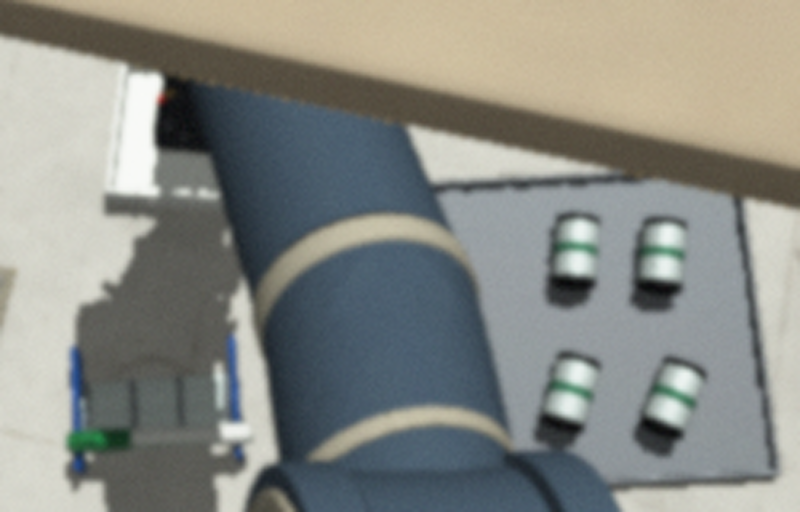

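```bash
python3 -m inch '[[0,0,0,0,0,-7.9,-0.08],[-41.7,-11,0,0,0,0,-0.08],[-41.7,-11,0,0,0,0,-0.08],[-41.7,-11,0,0,0,0,-0.08],[-41.7,-11,0,0,0,0,-0.08],[-41.7,-11,0,0,0,0,-0.08],[-41.6,-11,0,0,0,0,-0.08],[0,0,0,0,0,0,-0.08],[0,0,0,0,0,0,-0.08],[0,0,0,0,0,0,-0.08]]'; python3 plan.py 0.7 446,-4,75 446,-4,50
```

```text
time_s: 10.2
eef_pos: [448.7, -4.0, 138.7]
tcp_rot: [-3.141, -0.018, -0.004]
contact_force: [0.9, -0.1, 0.1]
gripper_width: 40.3
t 10.2 p [448.7  -4.  138.7] th 0.65 F [ 0.9 -0.1  0.1] w 40.3 q [ 0.5  0.3 -0.6  2.1  0.3  0.8 -0.3]
turn deg [-0.  -0.1 -0. ] rows 1 each [-0.  -0.1 -0.1]
446,-4,75 shift [-2.7 -0.1 63.7] rows 2 each [-1.4 -0.  31.8]
446,-4,50 shift [ 0.  0. 25.] rows 1 each [ 0.  0. 25.]
```

```bash
python3 -m inch '[[-2.5,0,20,0,-0.1,0,-0.08],[0,0,22,0,0,0,-0.08],[0,0,22,0,0,0,-0.08],[0,0,0,0,0,0,-0.08],[0,0,0,0,0,0,-0.08],[0,0,0,0,0,0,-0.08]]'; python3 plan.py 0.7 446,-4,50
```

```text
time_s: 10.8
eef_pos: [446.3, -3.8, 75.5]
tcp_rot: [3.141, 0.019, 0.003]
contact_force: [0.5, -0.1, -0.1]
gripper_width: 40.4
t 10.8 p [446.3  -3.8  75.5] th 0.68 F [ 0.5 -0.1 -0.1] w 40.4 q [ 0.4  0.4 -0.6  2.2  0.4  0.6 -0.4]
turn deg [ 0.  -0.1 -0. ] rows 1 each [ 0.  -0.1 -0. ]
446,-4,50 shift [-0.3  0.2 25.5] rows 1 each [-0.3  0.2 25.5]
```

```bash
python3 -m inch '[[0,0,13,0,0,0,-0.08],[0,0,13,0,0,0,-0.08],[0,0,0,0,0,0,-0.08],[0,0,0,0,0,0,-0.08],[0,0,0,0,0,0,-1],[0,0,0,0,0,0,-1],[0,0,0,0,0,0,-1],[0,0,0,0,0,0,-1],[0,0,0,0,0,0,-1],[0,0,-30,0,0,0,-1],[0,0,-40,0,0,0,-1],[0,0,-25,0,0,0,-1]]';python3 -m inch '[[0,0,0,0,0,0,-1],[0,0,0,0,0,0,-1]]'; python3 plan.py -7.3 655.7,-61.2,140 655.7,-61.2,70
```

```text
time_s: 12.0
eef_pos: [445.7, -3.5, 145.8]
tcp_rot: [3.141, 0.019, 0.003]
contact_force: [-0.0, -0.2, 0.1]
gripper_width: 14.7
time_s: 12.2
eef_pos: [445.0, -4.2, 143.8]
tcp_rot: [3.14, 0.018, 0.001]
contact_force: [-0.2, -0.3, -0.3]
gripper_width: 14.4
t 12.2 p [445.   -4.2 143.8] th 0.66 F [-0.2 -0.3 -0.3] w 14.4 q [ 0.5  0.3 -0.7  2.1  0.2  0.8 -0.3]
turn deg [ 0.1 -0.   8. ] rows 1 each [ 0.1 -0.   8. ]
655.7,-61.2,140 shift [216.2  29.8   3.8] rows 5 each [43.2  6.   0.8]
655.7,-61.2,70 shift [ 0.  0. 70.] rows 2 each [ 0.  0. 35.]
```

```bash
python3 -m inch '[[0,0,0,0,0,8,-1],[43.2,6,0,0,0,0,-1],[43.2,6,0,0,0,0,-1],[43.2,6,0,0,0,0,-1],[43.2,6,0,0,0,0,-1],[43.4,5.8,0,0,0,0,-1],[0,0,0,0,0,0,-1],[0,0,0,0,0,0,-1],[0,0,0,0,0,0,-1]]'; python3 plan.py -7.3 655.7,-61.2,70
python3 - <<'E'
from h import *
c=capture("side"); big(c,180,80,400,280,3.6,"pics/s7.png")
c=capture("top"); big(c,180,150,430,310,3.2,"pics/t7.png")
E
```

```text
time_s: 13.1
eef_pos: [654.0, -60.1, 142.1]
tcp_rot: [3.135, -0.198, -0.006]
contact_force: [0.1, 0.5, -0.3]
gripper_width: 14.1
t 13.1 p [654.  -60.1 142.1] th -7.24 F [ 0.1  0.5 -0.3] w 14.1 q [ 0.4  0.6 -0.5  1.7  0.3  1.  -0.4]
turn deg [0.  0.2 0.1] rows 1 each [0.  0.2 0.1]
655.7,-61.2,70 shift [ 1.8  0.8 72.1] rows 2 each [ 0.9  0.4 36.1]
```

View pics/s7.png

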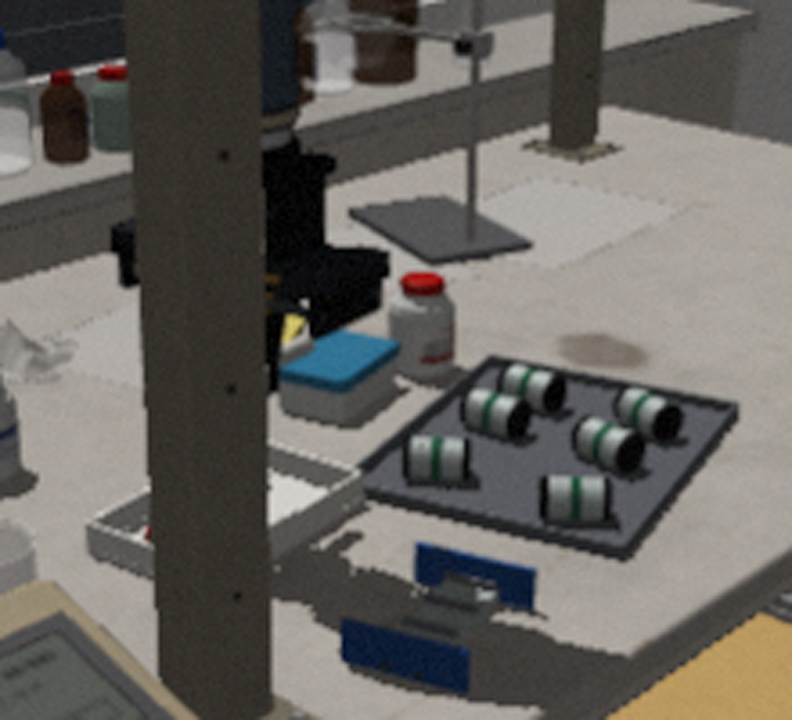

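View pics/t7.png

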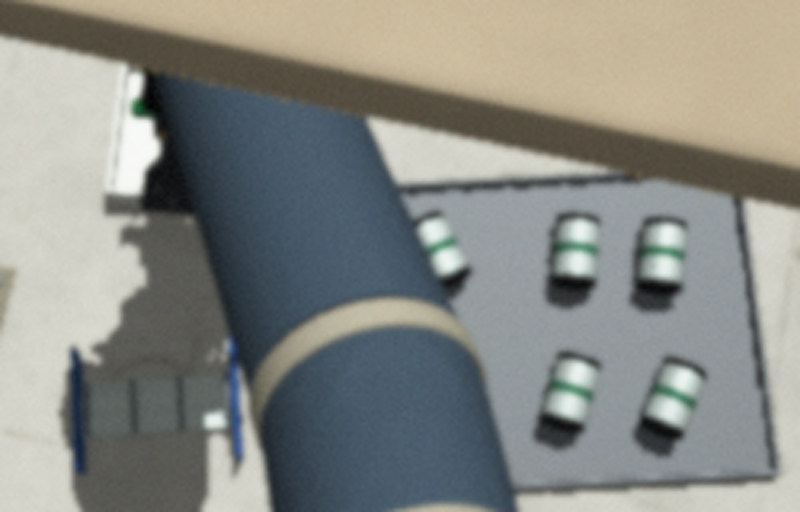

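```bash
python3 -m inch '[[1,0.8,30,0,0,0,-1],[0,0,35,0,0,0,-1],[0,0,25,0,0,0,-1],[0,0,12,0,0,0,-1],[0,0,0,0,0,0,-1],[0,0,0,0,0,0,-1],[0,0,0,0,0,0,-1]]'; python3 plan.py -7.3 655.7,-61.2,30
```

```text
time_s: 13.9
eef_pos: [657.8, -61.7, 43.6]
tcp_rot: [3.135, -0.2, 0.005]
contact_force: [0.5, 0.5, -0.5]
gripper_width: 14.5
t 13.9 p [657.8 -61.7  43.6] th -7.3 F [ 0.5  0.5 -0.5] w 14.5 q [ 0.3  0.7 -0.5  1.7  0.4  0.8 -0.4]
turn deg [ 0.  -0.2 -0. ] rows 1 each [ 0.  -0.2 -0. ]
655.7,-61.2,30 shift [-2.2 -0.2 13.6] rows 1 each [-2.2 -0.2 13.6]
```

```bash
python3 -m inch '[[-2.2,0,6,0,0,0,-1],[0,0,6,0,0,0,-1],[0,0,0,0,0,0,-1],[0,0,0,0,0,0,-1],[0,0,0,0,0,0,-0.45],[0,0,0,0,0,0,-0.45],[0,0,0,0,0,0,-0.45],[0,0,-20,0,0,0,-0.45],[0,0,-50,0,0,0,-0.45],[0,0,-50,0,0,0,1],[0,0,0,0,0,0,1],[0,0,0,0,0,0,1]]'; python3 plan.py -20 575,-316,150 575,-316,29
```

```text
time_s: 15.1
eef_pos: [655.2, -61.6, 151.4]
tcp_rot: [3.134, -0.2, 0.005]
contact_force: [-1.5, -0.5, -0.6]
gripper_width: 40.0
t 15.1 p [655.2 -61.6 151.4] th -7.31 F [-1.5 -0.5 -0.6] w 40.0 q [ 0.4  0.6 -0.5  1.6  0.3  1.  -0.4]
turn deg [ 0.  -0.2 12.7] rows 2 each [ 0.  -0.1  6.3]
575,-316,150 shift [ 11.6 266.5   1.4] rows 6 each [ 1.9 44.4  0.2]
575,-316,29 shift [  0.   0. 121.] rows 3 each [ 0.   0.  40.3]
```

```bash
python3 plan.py -8.6 576,-316,150; python3 -m inch '[[0,0,0,0,0,1.3,1],[-7.6,43.9,0,0,0,0,1],[-7.6,43.9,0,0,0,0,1],[-7.6,43.9,0,0,0,0,1],[-7.6,43.9,0,0,0,0,1],[-7.6,43.9,0,0,0,0,1],[-7.6,43.9,0,0,0,0,1],[0,0,0,0,0,0,1],[0,0,0,0,0,0,1],[0,0,0,0,0,0,1]]'; python3 plan.py -8.6 576,-316,70
python3 - <<'E'
from h import *
c=capture("side"); big(c,180,80,400,280,3.6,"pics/s8.png")
c=capture("top"); big(c,180,150,430,310,3.2,"pics/t8.png")
E
```

```text
t 15.1 p [655.2 -61.6 151.4] th -7.31 F [-1.5 -0.5 -0.6] w 40.0 q [ 0.4  0.6 -0.5  1.6  0.3  1.  -0.4]
turn deg [ 0.  -0.2  1.3] rows 1 each [ 0.  -0.2  1.3]
576,-316,150 shift [-40.3 263.4   1.4] rows 6 each [-6.7 43.9  0.2]
time_s: 16.1
eef_pos: [570.0, -313.2, 148.7]
tcp_rot: [-3.131, 0.233, 0.002]
contact_force: [0.3, 0.8, -0.3]
gripper_width: 87.0
t 16.1 p [ 570.  -313.2  148.7] th -8.51 F [ 0.3  0.8 -0.3] w 87.0 q [ 0.8  0.6 -0.5  1.7  0.3  1.   0. ]
turn deg [-0.1  0.1  0.1] rows 1 each [-0.1  0.1  0.1]
576,-316,70 shift [ 6.3  1.9 78.7] rows 2 each [ 3.2  0.9 39.3]
```

View pics/s8.png

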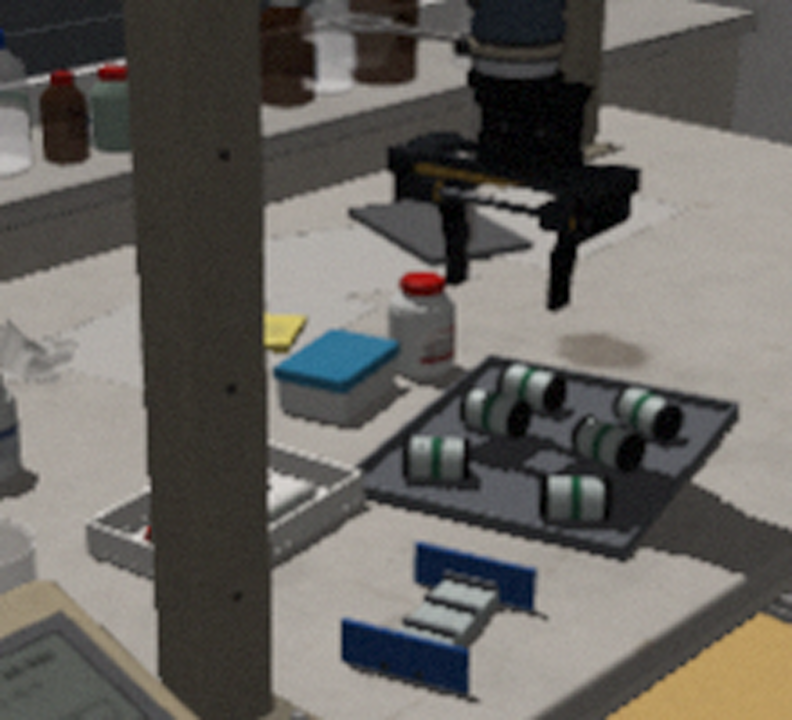

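View pics/t8.png

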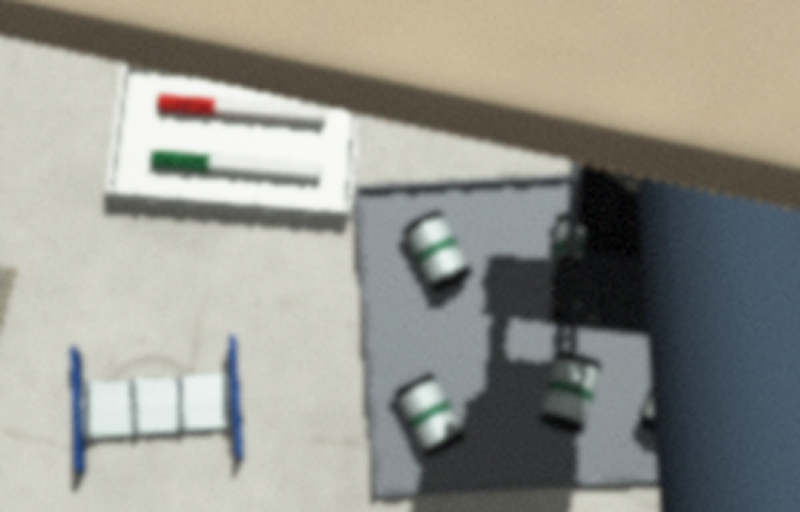

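Run:
```python
from h import *
np.set_printoptions(precision=1,suppress=True)
cl=clouds(("top","side"))
c,W=cl["side"]; z=W[...,2]
q=(z>55)&(z<90)&(W[...,0]>620)&(W[...,0]<780)&(W[...,1]>-450)&(W[...,1]<-300)
P=W[q]; print(len(P),P.min(0),P.max(0))
f=lambda a:np.hypot(P[:,0]-a[0],P[:,1]-a[1])-28
r=least_squares(f,[700,-390],loss="soft_l1"); print(r.x,np.abs(r.fun).mean())
# box
q=(z>36)&(z<45)&(W[...,0]>640)&(W[...,0]<800)&(W[...,1]>-350)&(W[...,1]<-200)
P=W[q]; print("box",cv2.minAreaRect(P[:,:2].astype(np.float32)))
# cradle: fit rails' top with model: points z 22..36 near; two strips |y|=57.5 half 2.5, |x|<45
A=[]
for n,(c,W) in cl.items():
    z=W[...,2]
    P=W[(z>22)&(z<36)&(W[...,0]>400)&(W[...,0]<550)&(abs(W[...,1])<80)]
    def f(q,P=P):
        c_,s_=np.cos(q[2]),np.sin(q[2]); d=P[:,:2]-q[:2]
        x=d@[c_,s_]; y=d@[-s_,c_]
        return np.hypot(np.maximum(np.abs(x)-45,0),np.maximum(np.abs(np.abs(y)-57.5)-2.5,0))
    # also endpoints for x centering
    r=least_squares(f,[473,-1,.037]);q=r.x
    d=P[:,:2]-q[:2]; x=d@[np.cos(q[2]),np.sin(q[2])]; y=d@[-np.sin(q[2]),np.cos(q[2])]
    print(n,len(P),q,np.percentile(x[y>0],[2,98]),np.percentile(x[y<0],[2,98]),np.median(y[y>0]),np.median(y[y<0]))
    # plate
    Q=W[(z>7)&(z<22)&(W[...,0]>400)&(W[...,0]<550)&(abs(W[...,1])<48)]
    d=Q[:,:2]-q[:2]; x=d@[np.cos(q[2]),np.sin(q[2])]
    print(" plate x",np.percentile(x,[1,3,97,99]),np.median(Q[:,2]))
```

```text
215 [ 662.1 -432.4   55.1] [ 721.  -378.4   90. ]
[ 696.9 -415.9] 5.858380191508353
box ((725.771484375, -303.7376403808594), (74.84761810302734, 89.39091491699219), 1.2646445035934448)
top 182 [473.8  -2.5   0. ] [-41.8  42.7] [-43.5  41.7] 58.155185077921146 -55.97140197862302
 plate x [-19.8 -19.   18.7  19.5] 11.787983871395667
side 349 [473.6  -1.1   0. ] [-43.6  42.3] [-42.6  42. ] 58.00950175092535 -57.0852135286099
 plate x [-20.5 -20.1  17.9  18.9] 13.897990557554554
```

Run:
```python
from h import *
np.set_printoptions(precision=3,suppress=True)
c=capture("side");W=world(c);z=W[...,2]
g=cv2.cvtColor(c["color"],cv2.COLOR_BGR2GRAY)
# rim points z 7..14
P=W[(z>8)&(z<14)&(W[...,0]>380)&(W[...,0]<660)&(W[...,1]>-460)&(W[...,1]<-120)]
def f(q):
    c_,s_=np.cos(q[2]),np.sin(q[2]); d=P[:,:2]-q[:2]
    x=d@[c_,s_]; y=d@[-s_,c_]; dx=np.abs(x)-115; dy=np.abs(y)-145
    sd=np.hypot(np.maximum(dx,0),np.maximum(dy,0))+np.minimum(np.maximum(dx,dy),0)
    return np.maximum(np.abs(sd)-2,0)
r=least_squares(f,[520,-290,0.0],loss="soft_l1",f_scale=1.5);print(r.x,len(P),np.median(f(r.x)))
```

```text
[ 522.232 -300.882    0.016] 583 0.6632231021922905
```

```bash
cat > cyl.py <<'E'
from h import *
np.set_printoptions(precision=2,suppress=True)
for n,(c,W) in clouds().items():
    z=W[...,2]
    m=(z>15)&(z<42)&(W[...,0]>400)&(W[...,0]<632)&(W[...,1]<-165)&(W[...,1]>-442)
    L,k=label(m)
    for i in range(1,k+1):
        P=W[L==i]
        if 120<len(P)<400:
            q,e=cylfit(P)
            if e<3.2: print(n,len(P),q[:2],"th",round(np.degrees(q[2]),1),"rms",round(e,2))
E
python3 cyl.py; python3 plan.py -19.2 471,-303,150
```

```text
top 306 [ 580.42 -211.22] th 23.0 rms 1.9
top 325 [ 471.42 -303.34] th -20.8 rms 1.79
top 327 [ 458.43 -198.77] th 25.1 rms 1.78
side 157 [ 466.   -376.92] th -26.1 rms 2.21
side 185 [ 471.42 -302.72] th -18.8 rms 2.09
side 184 [ 579.27 -212.45] th 24.2 rms 2.56
side 200 [ 458.41 -199.6 ] th 25.9 rms 2.09
t 16.45 p [ 570.3 -314.4  149.9] th -8.54 F [-0.   0.3  0.4] w 86.9 q [ 0.8  0.6 -0.5  1.7  0.3  1.   0. ]
turn deg [ 0.  -0.  10.7] rows 2 each [ 0.  -0.   5.3]
471,-303,150 shift [-97.6  21.9  -0.1] rows 2 each [-48.8  10.9  -0. ]
```

```bash
python3 -m inch '[[0,0,0,0,0,5.5,0.75],[0,0,0,0,0,5.7,0.75],[-32.5,7.3,0,0,0,0,0.75],[-32.5,7.3,0,0,0,0,0.75],[-32.5,7.3,0,0,0,0,0.75],[0,0,35,0,0,0,0.75],[0,0,35,0,0,0,0.75],[0,0,0,0,0,0,0.75],[0,0,0,0,0,0,0.75],[0,0,0,0,0,0,0.75]]'; python3 plan.py -19.7 471.4,-303,30
```

```text
time_s: 17.45
eef_pos: [472.4, -303.1, 81.5]
tcp_rot: [3.094, -0.539, 0.005]
contact_force: [-0.1, 0.3, 0.2]
gripper_width: 76.2
t 17.45 p [ 472.4 -303.1   81.5] th -19.78 F [-0.1  0.3  0.2] w 76.2 q [ 0.8  0.5 -0.4  1.9  0.3  0.7 -0.1]
turn deg [ 0.  -0.2 -0.1] rows 1 each [ 0.  -0.2 -0.1]
471.4,-303,30 shift [-0.9  0.2 51.5] rows 2 each [-0.5  0.1 25.8]
```

```bash
python3 -m inch '[[-1,0,20,0,0,0,0.75],[0,0,20,0,0,0,0.75],[0,0,10,0,0,0,0.75],[0,0,0,0,0,0,0.75],[0,0,0,0,0,0,0.75],[0,0,0,0,0,0,0.75]]'; python3 plan.py -19.7 471.4,-303,30
python3 - <<'E'
from h import *
c=capture("side"); big(c,220,120,400,255,4.4,"pics/s9.png")
E
```

```text
time_s: 18.05
eef_pos: [470.8, -302.9, 31.1]
tcp_rot: [3.094, -0.54, 0.004]
contact_force: [-0.0, -0.2, 0.3]
gripper_width: 75.8
t 18.05 p [ 470.8 -302.9   31.1] th -19.81 F [-0.  -0.2  0.3] w 75.8 q [ 0.8  0.6 -0.4  2.   0.4  0.7 -0.2]
turn deg [ 0.  -0.1 -0.1] rows 1 each [ 0.1 -0.1 -0.1]
471.4,-303,30 shift [ 0.6 -0.1  1.1] rows 1 each [ 0.6 -0.1  1.1]
```

View pics/s9.png

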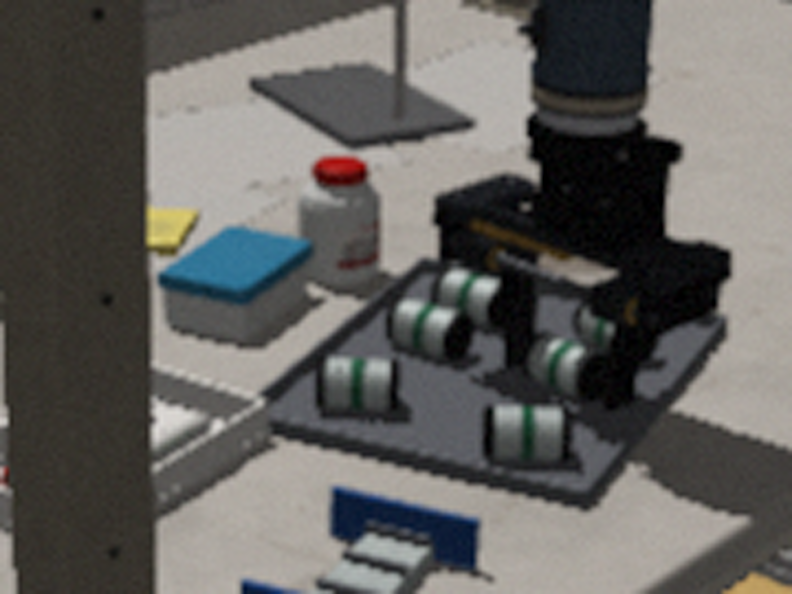

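```bash
python3 -m inch '[[0,0,0,0,0,0,-1],[0,0,0,0,0,0,-1],[0,0,0,0,0,0,-1],[0,0,0,0,0,0,-1],[0,0,-20,0,0,0,-1],[0,0,-40,0,0,0,-1],[0,0,-40,0,0,0,-1],[0,0,0,0,0,0,-1],[0,0,0,0,0,0,-1],[0,0,0,0,0,0,-1]]'; python3 plan.py 2.1 474.9,-35.5,130
python3 - <<'E'
from h import *
c=capture("side"); big(c,220,120,400,255,4.4,"pics/s10.png")
E
```

```text
time_s: 19.1
eef_pos: [468.7, -302.1, 128.6]
tcp_rot: [-3.094, 0.541, 0.004]
contact_force: [-0.1, 0.3, -1.8]
gripper_width: 51.9
t 19.1 p [ 468.7 -302.1  128.6] th -19.82 F [-0.1  0.3 -1.8] w 51.9 q [ 0.9  0.5 -0.5  1.9  0.3  0.8 -0.1]
turn deg [ -0.    0.1 -21.9] rows 3 each [-0.   0.1 -7.3]
474.9,-35.5,130 shift [  16.  -266.2   -1.4] rows 6 each [  2.7 -44.4  -0.2]
```

View pics/s10.png

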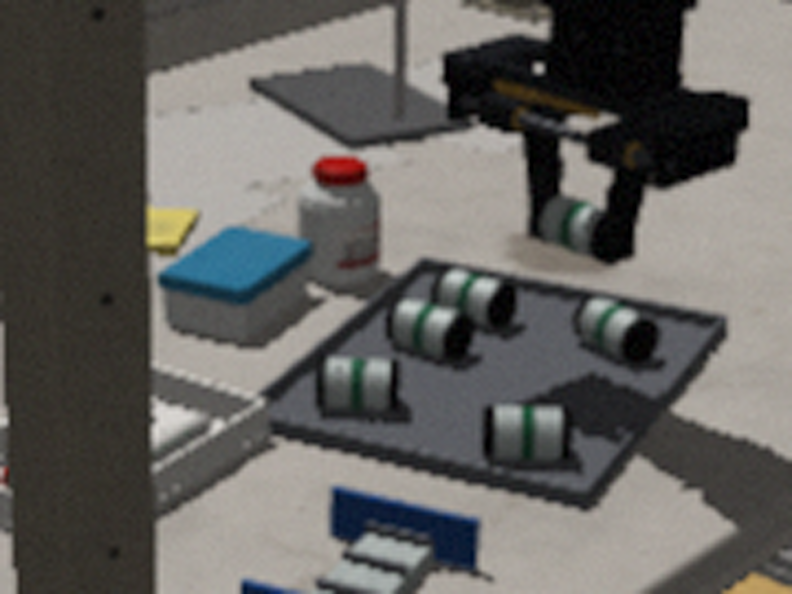

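```bash
python3 -m inch '[[0,0,0,0,0,-7.3,-1],[0,0,0,0,0,-7.3,-1],[0,0,0,0,0,-7.3,-1],[2.7,-44.4,0,0,0,0,-1],[2.7,-44.4,0,0,0,0,-1],[2.7,-44.4,0,0,0,0,-1],[2.7,-44.4,0,0,0,0,-1],[2.7,-44.4,0,0,0,0,-1],[2.7,-44.4,0,0,0,0,-1],[0,0,0,0,0,0,-1],[0,0,0,0,0,0,-1],[0,0,0,0,0,0,-1]]'; python3 plan.py 2.1 474.9,-35.5,60
```

```text
time_s: 20.35
eef_pos: [475.8, -36.7, 128.9]
tcp_rot: [3.14, 0.055, -0.003]
contact_force: [0.0, 0.0, -0.5]
gripper_width: 51.8
t 20.35 p [475.8 -36.7 128.9] th 2.01 F [ 0.   0.  -0.5] w 51.8 q [ 0.5  0.4 -0.7  2.1  0.3  0.8 -0.3]
turn deg [ 0.   0.1 -0.1] rows 1 each [ 0.   0.1 -0.1]
474.9,-35.5,60 shift [-0.9 -1.2 68.9] rows 2 each [-0.4 -0.6 34.4]
```

```bash
python3 -m inch '[[-0.9,-1.2,35,0,0,0,-1],[0,0,35,0,0,0,-1],[0,0,0,0,0,0,-1],[0,0,0,0,0,0,-1],[0,0,0,0,0,0,-1]]'; python3 plan.py 2.1 474.9,-35.5,42
python3 - <<'E'
from h import *
c=capture("side"); big(c,220,160,380,280,5,"pics/s11.png")
c=capture("top"); big(c,180,200,330,310,5,"pics/t11.png")
E
```

```text
time_s: 20.85
eef_pos: [476.6, -35.0, 61.0]
tcp_rot: [3.14, 0.055, 0.004]
contact_force: [-0.3, -0.5, -1.2]
gripper_width: 51.7
t 20.85 p [476.6 -35.   61. ] th 2.02 F [-0.3 -0.5 -1.2] w 51.7 q [ 0.5  0.5 -0.6  2.1  0.4  0.6 -0.4]
turn deg [ 0.  -0.1 -0.1] rows 1 each [ 0.  -0.1 -0.1]
474.9,-35.5,42 shift [-1.7  0.5 19. ] rows 1 each [-1.7  0.5 19. ]
```

View pics/s11.png

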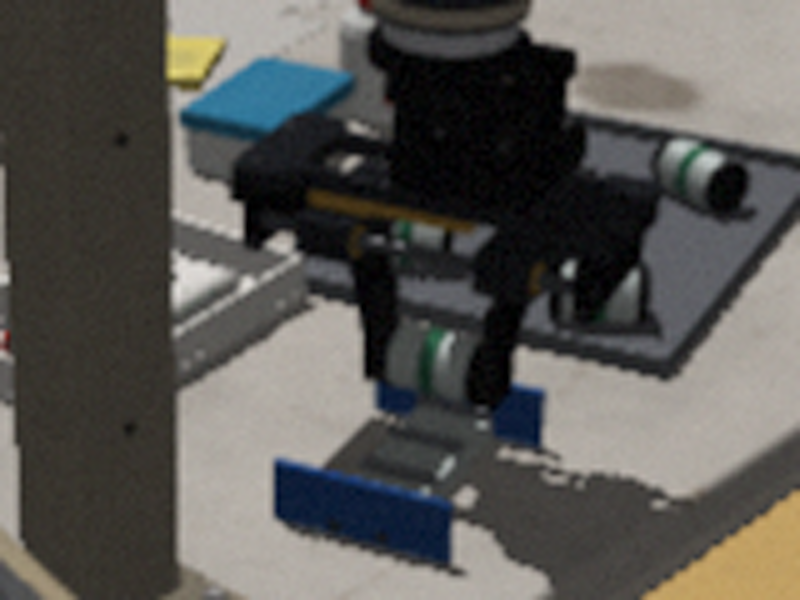

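```bash
python3 -m inch '[[-1.5,0.5,10,0,0,0,-1],[0,0,9,0,0,0,-1],[0,0,0,0,0,0,-1],[0,0,0,0,0,0,-1],[0,0,0,0,0,0,-1]]'; python3 plan.py 2.1 474.9,-35.5,41
```

```text
time_s: 21.45
eef_pos: [473.6, -34.9, 40.5]
tcp_rot: [3.141, 0.058, -0.001]
contact_force: [0.5, -0.2, -1.2]
gripper_width: 51.8
t 21.45 p [473.6 -34.9  40.5] th 2.1 F [ 0.5 -0.2 -1.2] w 51.8 q [ 0.4  0.5 -0.6  2.1  0.5  0.6 -0.4]
turn deg [0. 0. 0.] rows 1 each [0. 0. 0.]
474.9,-35.5,41 shift [ 1.2  0.7 -0.5] rows 1 each [ 1.2  0.7 -0.5]
```

Seated without significant force. Release, and lift, then look.

```bash
python3 -m inch '[[0.8,0.4,0,0,0,0,-1],[0,0,0,0,0,0,-1],[0,0,0,0,0,0,-0.1],[0,0,0,0,0,0,0.6],[0,0,0,0,0,0,0.6],[0,0,0,0,0,0,0.6],[0,0,-20,0,0,0,0.6],[0,0,-40,0,0,0,0.6],[0,0,-45,0,0,0,0.6],[0,0,0,0,0,0,0.6],[0,0,0,0,0,0,0.6]]'; python3 plan.py -26 466,-377,150
python3 - <<'E'
from h import *
c=capture("side"); big(c,220,160,380,280,5,"pics/s12.png")
E
```

```text
time_s: 22.55
eef_pos: [475.3, -35.6, 146.8]
tcp_rot: [3.14, 0.057, 0.004]
contact_force: [0.1, -0.6, -1.0]
gripper_width: 69.6
t 22.55 p [475.3 -35.6 146.8] th 2.07 F [ 0.1 -0.6 -1. ] w 69.6 q [ 0.6  0.3 -0.7  2.1  0.3  0.8 -0.3]
turn deg [ 0.  -0.2 28.1] rows 4 each [ 0. -0.  7.]
466,-377,150 shift [141.3 310.9  -3.2] rows 7 each [20.2 44.4 -0.5]
```

View pics/s12.png

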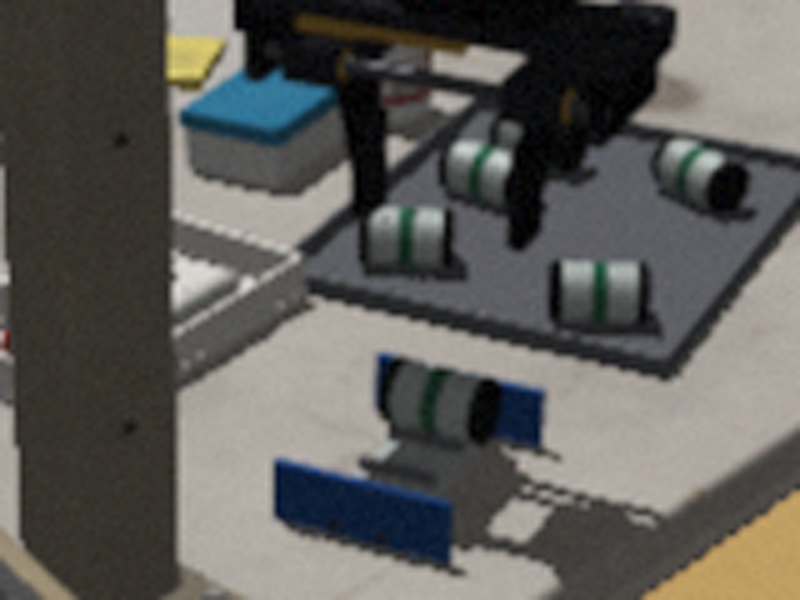

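```bash
python3 -m inch '[[0,0,0,0,0,7,0.6],[0,0,0,0,0,7,0.6],[0,0,0,0,0,7,0.6],[0,0,0,0,0,7,0.6],[20.2,44.4,0,0,0,0,0.75],[20.2,44.4,0,0,0,0,0.75],[20.2,44.4,0,0,0,0,0.75],[20.2,44.4,0,0,0,0,0.75],[20.2,44.4,0,0,0,0,0.75],[20.2,44.4,0,0,0,0,0.75],[20.2,44.4,0,0,0,0,0.75],[0,0,0,0,0,0,0.75]]';python3 -m inch '[[0,0,0,0,0,0,0.75],[0,0,0,0,0,0,0.75]]'; python3 cyl.py; python3 plan.py -26 466,-377,80
python3 - <<'E'
from h import *
c=capture("side"); big(c,220,120,400,255,4.4,"pics/s13.png")
c=capture("top"); big(c,180,150,430,310,3.2,"pics/t13.png")
E
```

```text
time_s: 23.8
eef_pos: [462.7, -384.9, 143.4]
tcp_rot: [3.054, -0.721, -0.004]
contact_force: [-0.5, 0.8, 0.3]
gripper_width: 76.5
time_s: 24.0
eef_pos: [466.0, -374.6, 144.5]
tcp_rot: [-3.061, 0.701, 0.004]
contact_force: [0.2, 0.6, -0.1]
gripper_width: 76.0
top 304 [ 579.6  -211.47] th 22.6 rms 1.76
top 310 [ 576.04 -315.75] th -7.5 rms 1.84
top 318 [ 570.63 -379.08] th -10.2 rms 1.78
top 328 [ 458.36 -199.06] th 24.9 rms 1.64
side 154 [ 465.84 -376.98] th -26.0 rms 2.06
side 182 [ 580.69 -212.2 ] th 22.6 rms 2.34
side 198 [ 458.78 -199.68] th 25.0 rms 2.32
t 24.1 p [ 466.5 -374.5  145.4] th -25.73 F [1.  0.4 0.1] w 76.2 q [ 0.9  0.5 -0.4  1.8  0.3  0.9 -0.1]
turn deg [-0.   0.1  0.3] rows 1 each [-0.   0.1  0.3]
466,-377,80 shift [ 0.6  2.5 65.4] rows 2 each [ 0.3  1.2 32.7]
```

View pics/t13.png

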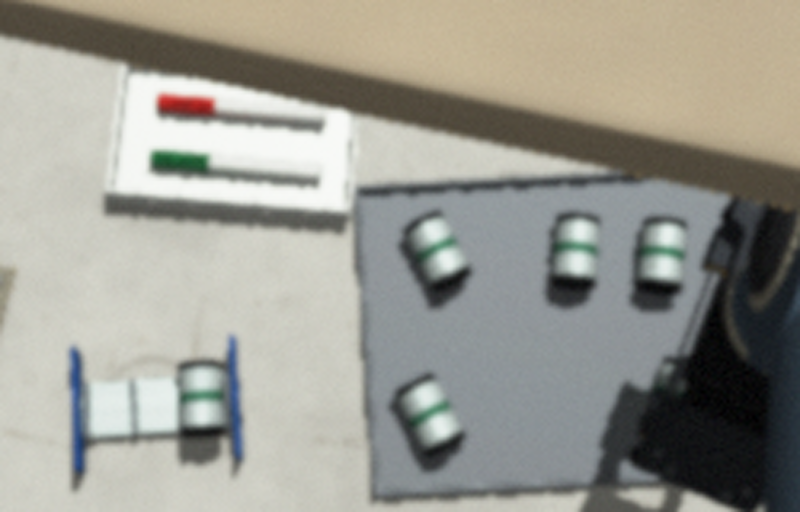

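```bash
python3 -m inch '[[0.6,2.5,35,0,0,0.3,0.75],[0,0,35,0,0,0,0.75],[0,0,30,0,0,0,0.75],[0,0,0,0,0,0,0.75],[0,0,0,0,0,0,0.75],[0,0,0,0,0,0,0.75]]'; python3 plan.py -26 466,-377,31
python3 - <<'E'
from h import *
np.set_printoptions(precision=2,suppress=True)
for n,(c,W) in clouds().items():
    z=W[...,2]
    P=W[(z>33)&(z<50)&(W[...,0]>430)&(W[...,0]<520)&(abs(W[...,1]+35)<25)]
    print(n,len(P),cylfit(P,28.,[475,-35,.04]),"expect 474.9 -35.5 .037")
E
```

```text
time_s: 24.8
eef_pos: [467.0, -379.6, 47.9]
tcp_rot: [3.058, -0.711, 0.005]
contact_force: [0.2, -0.7, 0.2]
gripper_width: 76.3
t 24.8 p [ 467.  -379.6   47.9] th -26.18 F [ 0.2 -0.7  0.2] w 76.3 q [ 0.9  0.6 -0.4  1.9  0.3  0.7 -0.1]
turn deg [ 0.  -0.2 -0.2] rows 1 each [ 0.1 -0.2 -0.2]
466,-377,31 shift [-2.1 -1.9 16.9] rows 1 each [-2.1 -1.9 16.9]
top 311 (array([473.28, -35.02,   0.04]), np.float64(3.25329179674187)) expect 474.9 -35.5 .037
side 204 (array([474.8 , -34.48,   0.06]), np.float64(2.8586884991725627)) expect 474.9 -35.5 .037
```

```bash
python3 -m inch '[[-2,-1.9,8,0,0,0,0.75],[0,0,9,0,0,0,0.75],[0,0,0,0,0,0,0.75],[0,0,0,0,0,0,0.75],[0,0,0,0,0,0,-1],[0,0,0,0,0,0,-1],[0,0,0,0,0,0,-1],[0,0,0,0,0,0,-1]]'; python3 plan.py -26 466,-377,31
```

```text
time_s: 25.7
eef_pos: [464.6, -376.7, 29.0]
tcp_rot: [3.059, -0.712, 0.0]
contact_force: [-0.6, 1.5, -0.7]
gripper_width: 51.9
t 25.7 p [ 464.6 -376.7   29. ] th -26.21 F [-0.6  1.5 -0.7] w 51.9 q [ 0.9  0.6 -0.4  1.9  0.3  0.7 -0.1]
turn deg [ 0.  -0.  -0.2] rows 1 each [ 0.  -0.  -0.2]
466,-377,31 shift [ 1.4 -0.3 -2. ] rows 1 each [ 1.4 -0.3 -2. ]
```

```bash
python3 -m inch '[[0,0,-20,0,0,0,-1],[0,0,-45,0,0,0,-1],[0,0,-45,0,0,0,-1],[0,0,0,0,0,-7,-1],[0,0,0,0,0,-7,-1],[0,0,0,0,0,-7,-1],[0,0,0,0,0,-7.3,-1],[0,0,0,0,0,0,-1],[0,0,0,0,0,0,-1]]'; python3 plan.py 2.1 473.6,-1.2,139
```

```text
time_s: 26.6
eef_pos: [464.3, -376.7, 138.7]
tcp_rot: [3.141, 0.053, -0.0]
contact_force: [-0.2, -0.1, -1.8]
gripper_width: 51.6
t 26.6 p [ 464.3 -376.7  138.7] th 1.93 F [-0.2 -0.1 -1.8] w 51.6 q [ 1.   0.5 -0.6  1.8  0.3  0.9  0.3]
turn deg [ 0.   0.  -0.2] rows 1 each [ 0.   0.  -0.2]
473.6,-1.2,139 shift [  23.  -374.9   -0.3] rows 8 each [  2.9 -46.9  -0. ]
```

```bash
python3 -m inch '[[2.9,-46.9,0,0,0,0,-1],[2.9,-46.9,0,0,0,0,-1],[2.9,-46.9,0,0,0,0,-1],[2.9,-46.9,0,0,0,0,-1],[2.9,-46.9,0,0,0,0,-1],[2.9,-46.9,0,0,0,0,-1],[2.9,-46.9,0,0,0,0,-1],[2.9,-46.9,0,0,0,0,-1],[0,0,0,0,0,0,-1],[0,0,0,0,0,0,-1],[0,0,0,0,0,0,-1],[0,0,0,0,0,0,-1]]'; python3 plan.py 2.1 473.6,-1.2,60
```

```text
time_s: 27.8
eef_pos: [474.1, -2.5, 138.5]
tcp_rot: [3.14, 0.052, -0.001]
contact_force: [0.3, -0.5, -1.7]
gripper_width: 51.6
t 27.8 p [474.1  -2.5 138.5] th 1.89 F [ 0.3 -0.5 -1.7] w 51.6 q [ 0.5  0.4 -0.7  2.1  0.3  0.8 -0.3]
turn deg [ 0.1  0.  -0.2] rows 1 each [ 0.1  0.  -0.2]
473.6,-1.2,60 shift [-0.4 -1.3 78.5] rows 2 each [-0.2 -0.7 39.3]
```

```bash
python3 -m inch '[[-0.4,-1.3,35,0,0,-0.2,-1],[0,0,38,0,0,0,-1],[0,0,0,0,0,0,-1],[0,0,0,0,0,0,-1],[0,0,0,0,0,0,-1],[0,0,0,0,0,0,-1]]'; python3 plan.py 2.1 473.6,-1.2,40
```

```text
time_s: 28.4
eef_pos: [475.0, 0.3, 67.4]
tcp_rot: [3.14, 0.062, 0.005]
contact_force: [0.5, -0.0, -1.3]
gripper_width: 51.8
t 28.4 p [475.    0.3  67.4] th 2.25 F [ 0.5 -0.  -1.3] w 51.8 q [ 0.4  0.5 -0.6  2.1  0.4  0.7 -0.5]
turn deg [ 0.  -0.2  0.1] rows 1 each [ 0.1 -0.2  0.1]
473.6,-1.2,40 shift [-1.4  1.4 27.4] rows 1 each [-1.4  1.4 27.4]
```

```bash
python3 -m inch '[[-1.4,1.5,10,0,0,0,-1],[0,0,12,0,0,0,-1],[0,0,0,0,0,0,-1],[0,0,0,0,0,0,-1],[0,0,0,0,0,0,-1]]'; python3 plan.py 2.1 473.6,-1.2,40
```

```text
time_s: 28.9
eef_pos: [472.4, -1.0, 43.7]
tcp_rot: [3.141, 0.063, 0.0]
contact_force: [0.2, 0.2, -0.6]
gripper_width: 51.2
t 28.9 p [472.4  -1.   43.7] th 2.31 F [ 0.2  0.2 -0.6] w 51.2 q [ 0.4  0.5 -0.6  2.1  0.5  0.6 -0.5]
turn deg [ 0.  -0.   0.2] rows 1 each [ 0.  -0.   0.2]
473.6,-1.2,40 shift [1.2 0.3 3.7] rows 1 each [1.2 0.3 3.7]
```

```bash
python3 -m inch '[[1.2,0.2,3.2,0,0,0,-1],[0,0,0,0,0,0,-1],[0,0,0,0,0,0,-1],[0,0,0,0,0,0,-0.1],[0,0,0,0,0,0,0.6],[0,0,0,0,0,0,0.6],[0,0,0,0,0,0,0.6],[0,0,-20,0,0,0,0.6],[0,0,-40,0,0,0,0.6],[0,0,-45,0,0,0,0.6],[0,0,0,0,0,0,0.6],[0,0,0,0,0,0,0.6]]'; python3 plan.py 25.5 463,-197,145 463,-197,80
python3 - <<'E'
from h import *
c=capture("side"); big(c,220,160,380,280,5,"pics/s14.png")
E
```

```text
time_s: 30.1
eef_pos: [474.0, -1.5, 146.5]
tcp_rot: [3.14, 0.062, 0.004]
contact_force: [0.3, 0.1, -0.0]
gripper_width: 69.6
t 30.1 p [474.   -1.5 146.5] th 2.27 F [ 0.3  0.1 -0. ] w 69.6 q [ 0.5  0.3 -0.7  2.1  0.3  0.8 -0.3]
turn deg [  0.1  -0.1 -23.2] rows 3 each [ 0.  -0.  -7.7]
463,-197,145 shift [-94.1 171.7   1.5] rows 4 each [-23.5  42.9   0.4]
463,-197,80 shift [ 0.  0. 65.] rows 2 each [ 0.   0.  32.5]
```

View pics/s14.png

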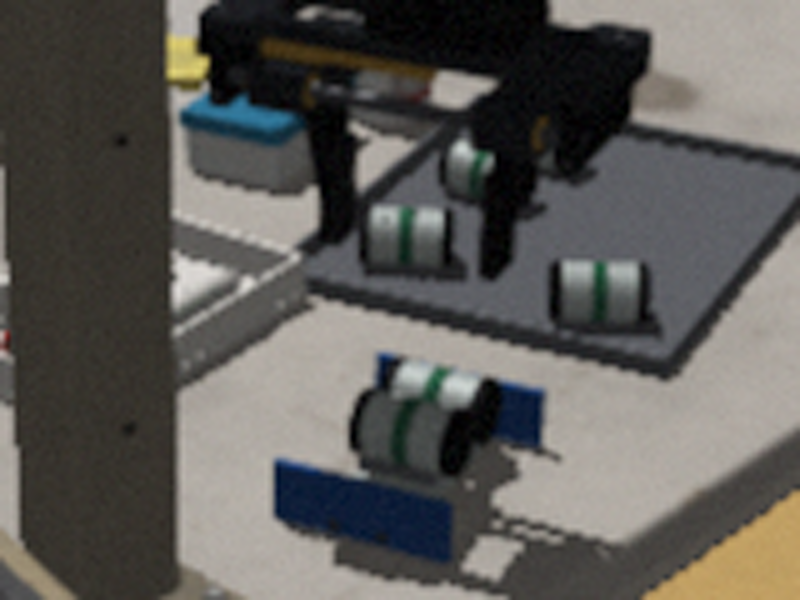

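```bash
python3 -m inch '[[0,0,0,0,0,-7.7,0.75],[0,0,0,0,0,-7.7,0.75],[0,0,0,0,0,-7.7,0.75],[-23.5,42.9,0,0,0,0,0.75],[-23.5,42.9,0,0,0,0,0.75],[-23.5,42.9,0,0,0,0,0.75],[-23.5,42.9,0,0,0,0,0.75],[0,0,30,0,0,0,0.75],[0,0,0,0,0,0,0.75],[0,0,0,0,0,0,0.75],[0,0,0,0,0,0,0.75],[0,0,0,0,0,0,0.75]]'; python3 cyl.py; python3 plan.py 25.3 463,-197,60
```

```text
time_s: 31.35
eef_pos: [463.0, -195.3, 116.4]
tcp_rot: [3.063, 0.695, 0.002]
contact_force: [-0.3, 0.2, -0.7]
gripper_width: 76.2
top 171 [ 575.18 -315.24] th -8.0 rms 1.65
top 316 [ 570.89 -378.89] th -10.3 rms 1.65
side 181 [ 580.14 -211.95] th 23.1 rms 2.41
side 197 [ 458.32 -200.17] th 25.5 rms 2.33
t 31.45 p [ 462.8 -195.8  116.4] th 25.5 F [ 0.3 -0.3  0.6] w 76.4 q [ 0.9  0.5 -0.7  2.   0.4  0.8  0.4]
turn deg [ 0.1 -0.   0.2] rows 1 each [ 0.1 -0.   0.2]
463,-197,60 shift [-0.3  1.2 56.4] rows 2 each [-0.2  0.6 28.2]
```

```bash
python3 -m inch '[[-0.3,1.5,28,0,0,0.2,0.75],[0,0,28,0,0,0,0.75],[0,0,0,0,0,0,0.75],[0,0,0,0,0,0,0.75],[0,0,0,0,0,0,0.75],[0,0,0,0,0,0,0.75]]'; python3 plan.py 25.3 463,-197,30
```

```text
time_s: 32.05
eef_pos: [463.6, -198.3, 61.0]
tcp_rot: [3.064, 0.685, 0.003]
contact_force: [-0.2, -0.1, 0.6]
gripper_width: 76.5
t 32.05 p [ 463.6 -198.3   61. ] th 25.2 F [-0.2 -0.1  0.6] w 76.5 q [ 0.8  0.5 -0.6  2.1  0.5  0.7  0.3]
turn deg [ 0.1 -0.1 -0.1] rows 1 each [ 0.1 -0.1 -0.1]
463,-197,30 shift [ 0.1 -1.4 31. ] rows 1 each [ 0.1 -1.4 31. ]
```

```bash
python3 -m inch '[[0,-1,16,0,0,0,0.75],[0,0,13,0,0,0,0.75],[0,0,0,0,0,0,0.75],[0,0,0,0,0,0,0.75],[0,0,0,0,0,0,0.75]]'; python3 plan.py 25.3 463,-197,30
python3 - <<'E'
from h import *
c=capture("side"); big(c,220,120,400,255,4.4,"pics/s15.png")
E
```

```text
time_s: 32.55
eef_pos: [462.6, -197.3, 31.1]
tcp_rot: [3.065, 0.685, 0.001]
contact_force: [-0.1, 0.4, -0.5]
gripper_width: 76.0
t 32.55 p [ 462.6 -197.3   31.1] th 25.2 F [-0.1  0.4 -0.5] w 76.0 q [ 0.8  0.6 -0.6  2.1  0.5  0.6  0.3]
turn deg [ 0.1 -0.  -0.1] rows 1 each [ 0.1 -0.  -0.1]
463,-197,30 shift [ 0.5 -0.   1.1] rows 1 each [ 0.5 -0.   1.1]
```

View pics/s15.png

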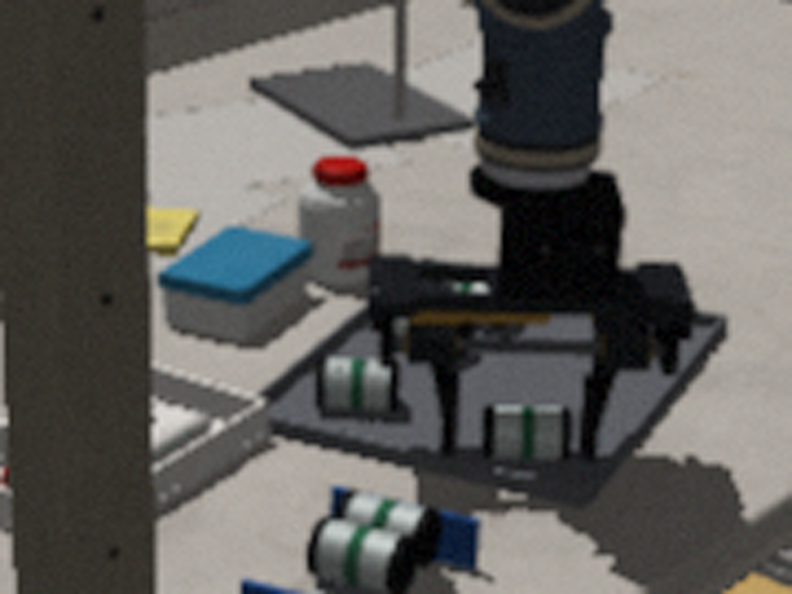

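```bash
python3 -m inch '[[0,0,0,0,0,0,-1],[0,0,0,0,0,0,-1],[0,0,0,0,0,0,-1],[0,0,0,0,0,0,-1],[0,0,-20,0,0,0,-1],[0,0,-45,0,0,0,-1],[0,0,-45,0,0,0,-1],[0,0,0,0,0,7.7,-1],[0,0,0,0,0,7.7,-1],[0,0,0,0,0,7.7,-1],[0,0,0,0,0,0,-1],[0,0,0,0,0,0,-1]]'; python3 plan.py 2.1 472.3,32.8,140
```

```text
time_s: 33.8
eef_pos: [462.0, -196.9, 140.5]
tcp_rot: [3.141, 0.062, -0.0]
contact_force: [0.3, 0.1, -1.4]
gripper_width: 51.7
t 33.8 p [ 462.  -196.9  140.5] th 2.28 F [ 0.3  0.1 -1.4] w 51.7 q [ 0.8  0.4 -0.6  2.   0.3  0.8  0.1]
turn deg [0.  0.  0.2] rows 1 each [0.  0.  0.2]
472.3,32.8,140 shift [  18.7 -229.2    0.5] rows 5 each [  3.7 -45.8   0.1]
```

```bash
python3 -m inch '[[3.7,-45.8,0,0,0,0.2,-1],[3.7,-45.8,0,0,0,0,-1],[3.7,-45.8,0,0,0,0,-1],[3.7,-45.8,0,0,0,0,-1],[3.7,-45.8,0,0,0,0,-1],[0,0,0,0,0,0,-1],[0,0,0,0,0,0,-1],[0,0,0,0,0,0,-1],[0,0,0,0,0,0,-1]]'; python3 plan.py 2.1 472.3,32.8,65
python3 - <<'E'
from h import *
c=capture("top"); big(c,100,150,330,310,3.4,"pics/t16.png")
E
```

```text
time_s: 34.7
eef_pos: [472.8, 30.7, 140.2]
tcp_rot: [3.14, 0.048, -0.001]
contact_force: [0.3, -0.2, -0.9]
gripper_width: 51.8
t 34.7 p [472.8  30.7 140.2] th 1.76 F [ 0.3 -0.2 -0.9] w 51.8 q [ 0.4  0.4 -0.7  2.1  0.3  0.8 -0.4]
turn deg [ 0.1  0.  -0.3] rows 1 each [ 0.1  0.  -0.3]
472.3,32.8,65 shift [-0.4 -2.2 75.2] rows 2 each [-0.2 -1.1 37.6]
```

View pics/t16.png

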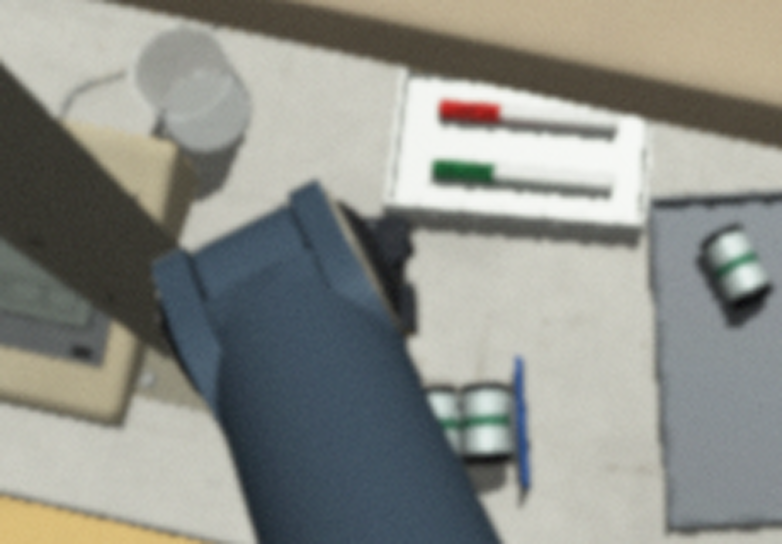

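Run:
```python
from h import *
np.set_printoptions(precision=0,suppress=True)
c=capture("top");W=world(c)
# crop px (x,y)/3.4+(100,150)
for (x,y) in [(165,275),(170,330),(200,380),(130,260),(100,200),(150,300),(250,250),(320,200)]:
    u,v=int(x/3.4+100),int(y/3.4+150); print((x,y),W[v,u])
M=W[200:270,120:200].reshape(-1,3);
```

```text
(165, 275) [482.  75. 462.]
(170, 330) [451.  65. 488.]
(200, 380) [430.  52. 495.]
(130, 260) [528. 133. 307.]
(100, 200) [542. 130. 376.]
(150, 300) [519. 137. 249.]
(250, 250) [491.  39. 465.]
(320, 200) [512.   8. 466.]
```

```bash
python3 -m inch '[[-0.4,-2,35,0,0,-0.3,-1],[0,0,37,0,0,0,-1],[0,0,0,0,0,0,-1],[0,0,0,0,0,0,-1],[0,0,0,0,0,0,-1],[0,0,0,0,0,0,-1]]'; python3 plan.py 2.1 472.3,32.8,41
```

```text
time_s: 35.4
eef_pos: [473.7, 34.3, 70.1]
tcp_rot: [3.141, 0.059, 0.005]
contact_force: [0.2, 0.6, -0.7]
gripper_width: 51.9
t 35.4 p [473.7  34.3  70.1] th 2.17 F [ 0.2  0.6 -0.7] w 51.9 q [ 0.3  0.5 -0.6  2.1  0.5  0.7 -0.6]
turn deg [ 0.  -0.2  0.1] rows 1 each [ 0.  -0.2  0.1]
472.3,32.8,41 shift [-1.5  1.5 29.1] rows 1 each [-1.5  1.5 29.1]
```

```bash
python3 -m inch '[[-1.2,1.3,12,0,0,0,-1],[0,0,12,0,0,0,-1],[0,0,0,0,0,0,-1],[0,0,0,0,0,0,-1],[0,0,0,0,0,0,-1],[0,0,0,0,0,0,-1]]'; python3 plan.py 2.1 472.3,32.8,41
```

```text
time_s: 36.0
eef_pos: [471.6, 33.1, 44.7]
tcp_rot: [3.141, 0.06, 0.001]
contact_force: [-0.9, 0.1, -1.1]
gripper_width: 52.0
t 36.0 p [471.6  33.1  44.7] th 2.2 F [-0.9  0.1 -1.1] w 52.0 q [ 0.3  0.5 -0.6  2.1  0.5  0.6 -0.6]
turn deg [ 0.  -0.   0.1] rows 1 each [ 0.  -0.   0.1]
472.3,32.8,41 shift [0.7 0.3 3.7] rows 1 each [0.7 0.3 3.7]
```

```bash
python3 -m inch '[[0.7,0.2,3.2,0,0,0,-1],[0,0,0,0,0,0,-1],[0,0,0,0,0,0,-1],[0,0,0,0,0,0,-0.1],[0,0,0,0,0,0,0.6],[0,0,0,0,0,0,0.6],[0,0,0,0,0,0,0.6],[0,0,-20,0,0,0,0.6],[0,0,-40,0,0,0,0.6],[0,0,-45,0,0,0,0.6],[0,0,0,0,0,0,0.6],[0,0,0,0,0,0,0.6]]'; python3 plan.py 23.2 571,-215,145
python3 - <<'E'
from h import *
c=capture("side"); big(c,220,160,380,280,5,"pics/s17.png")
E
```

```text
time_s: 37.2
eef_pos: [472.5, 32.6, 147.3]
tcp_rot: [3.14, 0.059, 0.004]
contact_force: [-0.6, -0.5, -0.1]
gripper_width: 69.8
t 37.2 p [472.5  32.6 147.3] th 2.16 F [-0.6 -0.5 -0.1] w 69.8 q [ 0.4  0.3 -0.7  2.1  0.3  0.8 -0.4]
turn deg [  0.1  -0.1 -21. ] rows 3 each [ 0. -0. -7.]
571,-215,145 shift [ -7.  266.4   2.3] rows 6 each [-1.2 44.4  0.4]
```

View pics/s17.png

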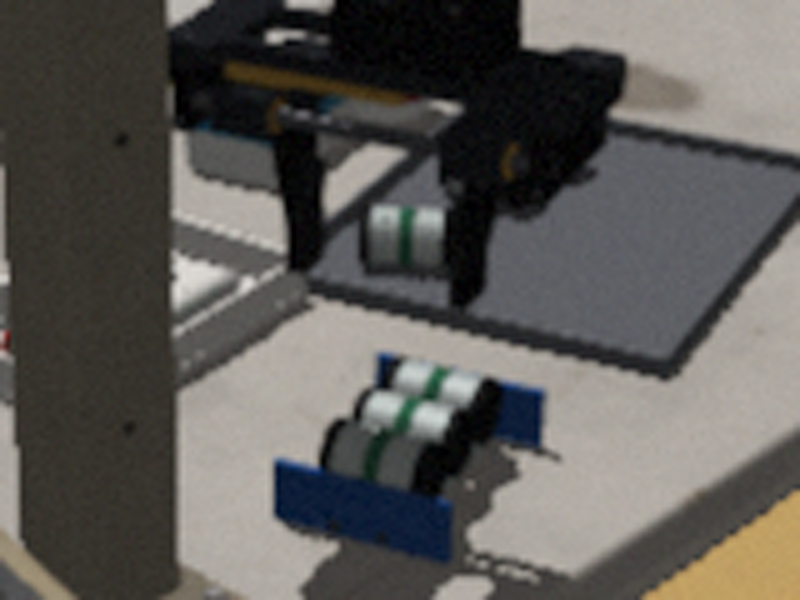

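```bash
python3 -m inch '[[0,0,0,0,0,-7,0.85],[0,0,0,0,0,-7,0.85],[0,0,0,0,0,-7,0.85],[-1.2,44.4,0,0,0,0,0.85],[-1.2,44.4,0,0,0,0,0.85],[-1.2,44.4,0,0,0,0,0.85],[-1.2,44.4,0,0,0,0,0.85],[-1.2,44.4,0,0,0,0,0.85],[-1.2,44.4,0,0,0,0,0.85],[0,0,0,0,0,0,0.85],[0,0,0,0,0,0,0.85],[0,0,0,0,0,0,0.85]]'; python3 cyl.py; python3 plan.py 23.2 572.5,-215,70
python3 - <<'E'
from h import *
np.set_printoptions(precision=2,suppress=True)
for n,(c,W) in clouds().items():
    z=W[...,2]
    for y in (-35,-1,33):
        P=W[(z>33)&(z<50)&(W[...,0]>430)&(W[...,0]<520)&(abs(W[...,1]-y)<14)]
        print(n,len(P),cylfit(P,28.,[474,y,.04]))
c=capture("top"); big(c,180,150,430,310,3.2,"pics/t18.png")
E
```

```text
time_s: 38.45
eef_pos: [569.5, -213.1, 145.1]
tcp_rot: [-3.075, -0.635, 0.003]
contact_force: [0.4, 0.7, -0.5]
gripper_width: 80.6
side 186 [ 580.66 -212.01] th 23.5 rms 2.5
t 38.55 p [ 569.8 -212.9  146. ] th 23.36 F [ 0.  -0.1  0.9] w 80.6 q [ 0.8  0.6 -0.7  1.8  0.4  1.   0.3]
turn deg [-0.   0.1  0.2] rows 1 each [-0.1  0.1  0.2]
572.5,-215,70 shift [ 1.6  3.  76. ] rows 2 each [ 0.8  1.5 38. ]
top 276 (array([474.19, -33.93,   0.04]), np.float64(1.8828485499224579))
top 269 (array([474.37,   0.2 ,   0.03]), np.float64(1.7860681800391063))
top 274 (array([471.  ,  32.25,   0.05]), np.float64(1.8955783545255773))
side 153 (array([474.97, -34.77,   0.01]), np.float64(1.6269644205192875))
side 165 (array([473.77,  -0.43,   0.04]), np.float64(1.6860334787895639))
side 192 (array([471.84,  32.44,   0.04]), np.float64(1.6833569234646577))
```

View pics/t18.png

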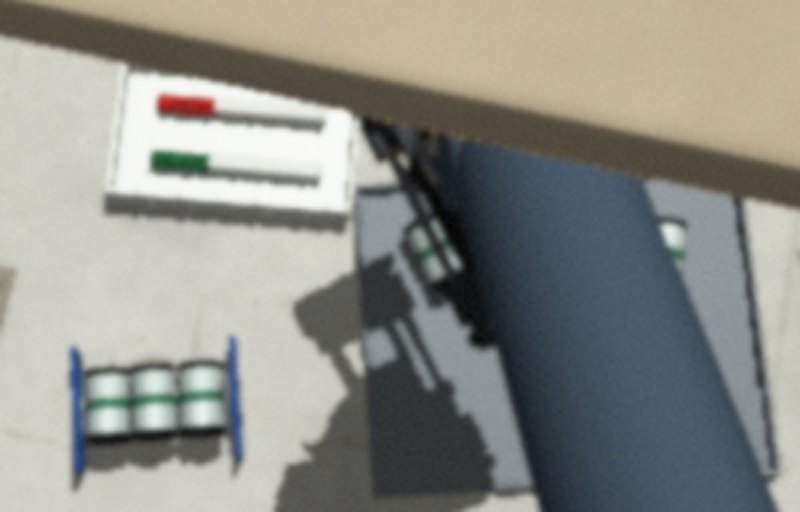

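```bash
python3 -m inch '[[1.6,2.6,35,0,0,0,0.85],[0,0,40,0,0,0,0.85],[0,0,0,0,0,0,0.85],[0,0,0,0,0,0,0.85],[0,0,0,0,0,0,0.85],[0,0,0,0,0,0,0.85]]'; python3 plan.py 23.2 572.5,-215,30
```

```text
time_s: 39.3
eef_pos: [574.2, -216.8, 73.6]
tcp_rot: [3.075, 0.631, 0.005]
contact_force: [0.0, -0.6, 0.1]
gripper_width: 80.3
t 39.3 p [ 574.2 -216.8   73.6] th 23.2 F [ 0.  -0.6  0.1] w 80.3 q [ 0.8  0.7 -0.6  1.8  0.5  0.8  0.3]
turn deg [ 0.2 -0.1  0. ] rows 1 each [ 0.2 -0.1  0. ]
572.5,-215,30 shift [-0.8 -2.3 43.6] rows 1 each [-0.8 -2.3 43.6]
```

```bash
python3 -m inch '[[-0.8,-2,20,0,0,0,0.85],[0,0,20,0,0,0,0.85],[0,0,0,0,0,0,0.85],[0,0,0,0,0,0,0.85],[0,0,0,0,0,0,0.85],[0,0,0,0,0,0,0.85]]'; python3 plan.py 23.2 572.5,-215,30
python3 - <<'E'
from h import *
c=capture("side"); big(c,220,120,400,255,4.4,"pics/s19.png")
E
```

```text
time_s: 39.9
eef_pos: [572.2, -215.4, 32.8]
tcp_rot: [3.076, 0.631, 0.003]
contact_force: [-0.1, -0.4, -1.2]
gripper_width: 80.6
t 39.9 p [ 572.2 -215.4   32.8] th 23.18 F [-0.1 -0.4 -1.2] w 80.6 q [ 0.7  0.7 -0.6  1.8  0.6  0.8  0.2]
turn deg [ 0.1 -0.1 -0. ] rows 1 each [ 0.1 -0.1 -0. ]
572.5,-215,30 shift [ 0.5 -0.2  2.8] rows 1 each [ 0.5 -0.2  2.8]
```

View pics/s19.png

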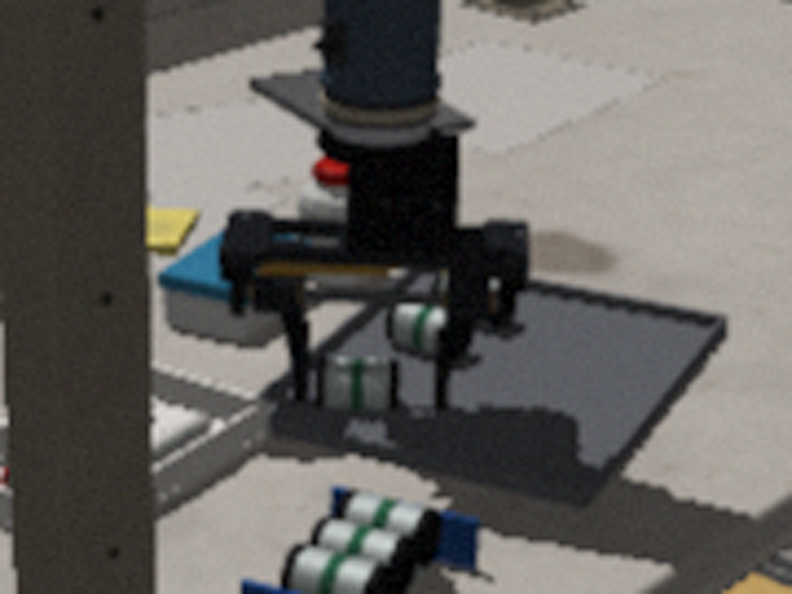

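```bash
python3 -m inch '[[0,0,1.8,0,0,0,0.85],[0,0,0,0,0,0,-1],[0,0,0,0,0,0,-1],[0,0,0,0,0,0,-1],[0,0,0,0,0,0,-1],[0,0,0,0,0,0,-1],[0,0,-25,0,0,0,-1],[0,0,-50,0,0,0,-1],[0,0,-50,0,0,0,-1],[0,0,0,0,0,7,-1],[0,0,0,0,0,7,-1],[0,0,0,0,0,7,-1]]';python3 -m inch '[[0,0,0,0,0,0,-1],[0,0,0,0,0,0,-1]]'; python3 plan.py 2.1 474,-17.3,156
```

```text
time_s: 41.15
eef_pos: [570.8, -215.4, 154.9]
tcp_rot: [3.14, 0.052, -0.0]
contact_force: [-0.3, -0.5, -1.1]
gripper_width: 51.7
time_s: 41.35
eef_pos: [571.0, -215.0, 154.4]
tcp_rot: [3.14, 0.064, -0.001]
contact_force: [-0.9, -0.2, -1.7]
gripper_width: 51.7
t 41.35 p [ 571.  -215.   154.4] th 2.35 F [-0.9 -0.2 -1.7] w 51.7 q [ 0.7  0.5 -0.6  1.8  0.4  1.   0. ]
turn deg [0.  0.  0.2] rows 1 each [0.  0.  0.2]
474,-17.3,156 shift [ -89.7 -201.2   -1.6] rows 5 each [-17.9 -40.2  -0.3]
```

```bash
python3 -m inch '[[-17.9,-40.2,0,0,0,0.2,-1],[-17.9,-40.2,0,0,0,0,-1],[-17.9,-40.2,0,0,0,0,-1],[-17.9,-40.2,0,0,0,0,-1],[-18,-40.2,0,0,0,0,-1],[0,0,0,0,0,0,-1],[0,0,0,0,0,0,-1],[0,0,0,0,0,0,-1],[0,0,0,0,0,0,-1],[0,0,0,0,0,0,-1]]'; python3 plan.py 2.1 474,-17.3,95
```

```text
time_s: 42.35
eef_pos: [475.0, -18.5, 154.4]
tcp_rot: [3.141, 0.052, -0.0]
contact_force: [0.5, -1.0, -1.6]
gripper_width: 51.5
t 42.35 p [475.  -18.5 154.4] th 1.88 F [ 0.5 -1.  -1.6] w 51.5 q [ 0.6  0.3 -0.7  2.1  0.3  0.8 -0.3]
turn deg [ 0.   0.  -0.2] rows 1 each [ 0.   0.  -0.2]
474,-17.3,95 shift [-1.  -1.3 59.4] rows 2 each [-0.5 -0.6 29.7]
```

```bash
python3 -m inch '[[-1,-1.2,30,0,0,-0.2,-1],[0,0,30,0,0,0,-1],[0,0,0,0,0,0,-1],[0,0,0,0,0,0,-1],[0,0,0,0,0,0,-1],[0,0,0,0,0,0,-1]]'; python3 plan.py 2.1 474,-17.3,68
```

```text
time_s: 42.95
eef_pos: [474.7, -16.3, 95.9]
tcp_rot: [3.14, 0.06, 0.004]
contact_force: [-0.4, 0.5, -1.0]
gripper_width: 51.9
t 42.95 p [474.7 -16.3  95.9] th 2.17 F [-0.4  0.5 -1. ] w 51.9 q [ 0.5  0.4 -0.7  2.1  0.4  0.7 -0.4]
turn deg [ 0.  -0.2  0.1] rows 1 each [ 0.1 -0.2  0.1]
474,-17.3,68 shift [-0.7  0.9 27.9] rows 1 each [-0.7  0.9 27.9]
```

```bash
python3 -m inch '[[-0.7,1,13,0,0,0,-1],[0,0,11,0,0,0,-1],[0,0,0,0,0,0,-1],[0,0,0,0,0,0,-1],[0,0,0,0,0,0,-1],[0,0,0,0,0,0,-1]]'; python3 plan.py 2.1 474,-17.3,68
python3 - <<'E'
from h import *
c=capture("side"); big(c,220,160,380,280,5,"pics/s20.png")
E
```

```text
time_s: 43.55
eef_pos: [473.2, -17.2, 70.8]
tcp_rot: [3.141, 0.06, 0.001]
contact_force: [0.3, -0.0, -1.2]
gripper_width: 51.8
t 43.55 p [473.2 -17.2  70.8] th 2.2 F [ 0.3 -0.  -1.2] w 51.8 q [ 0.5  0.5 -0.6  2.1  0.5  0.7 -0.4]
turn deg [ 0.  -0.   0.1] rows 1 each [ 0.  -0.   0.1]
474,-17.3,68 shift [0.8 0.1 2.8] rows 1 each [0.8 0.1 2.8]
```

View pics/s20.png

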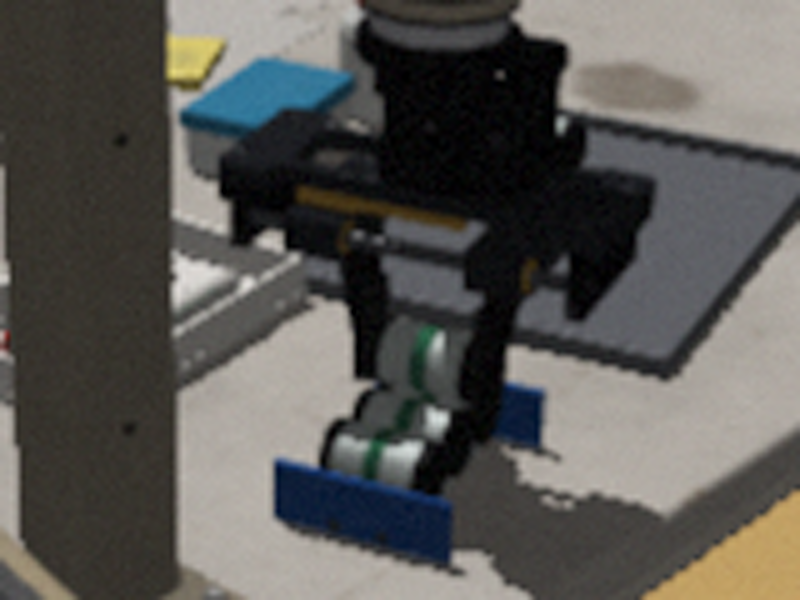

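```bash
python3 -m inch '[[0.8,0,1.5,0,0,0,-1],[0,0,0.7,0,0,0,-1],[0,0,0,0,0,0,-1],[0,0,0,0,0,0,-1]]'; python3 plan.py 2.1 474,-17.3,68
```

```text
time_s: 44.0
eef_pos: [473.7, -17.3, 68.3]
tcp_rot: [3.141, 0.06, -0.0]
contact_force: [-0.2, 0.5, -0.9]
gripper_width: 51.6
t 44.0 p [473.7 -17.3  68.3] th 2.19 F [-0.2  0.5 -0.9] w 51.6 q [ 0.5  0.5 -0.6  2.1  0.5  0.7 -0.4]
turn deg [0.  0.  0.1] rows 1 each [0.  0.  0.1]
474,-17.3,68 shift [0.3 0.  0.3] rows 1 each [0.3 0.  0.3]
```

```bash
python3 -m inch '[[0,0,0.7,0,0,0,-1],[0,0,0,0,0,0,-1],[0,0,0,0,0,0,-1],[0,0,0,0,0,0,0.35],[0,0,0,0,0,0,0.6],[0,0,0,0,0,0,0.6],[0,0,0,0,0,0,0.6],[0,0,-20,0,0,0,0.6],[0,0,-40,0,0,0,0.6],[0,0,-40,0,0,0,0.6],[0,0,0,0,0,0,0.6],[0,0,0,0,0,0,0.6]]'; python3 plan.py -8.6 566,-314,150
python3 - <<'E'
from h import *
c=capture("side"); big(c,220,160,380,280,5,"pics/s21.png")
E
```

```text
time_s: 45.2
eef_pos: [474.0, -17.5, 168.3]
tcp_rot: [3.14, 0.059, 0.003]
contact_force: [-0.5, 0.2, 0.4]
gripper_width: 69.2
t 45.2 p [474.  -17.5 168.3] th 2.17 F [-0.5  0.2  0.4] w 69.2 q [ 0.6  0.3 -0.7  2.   0.3  0.9 -0.3]
turn deg [ 0.1 -0.1 10.8] rows 2 each [ 0.  -0.1  5.4]
566,-314,150 shift [135.3 279.4  18.3] rows 7 each [19.3 39.9  2.6]
```

View pics/s21.png

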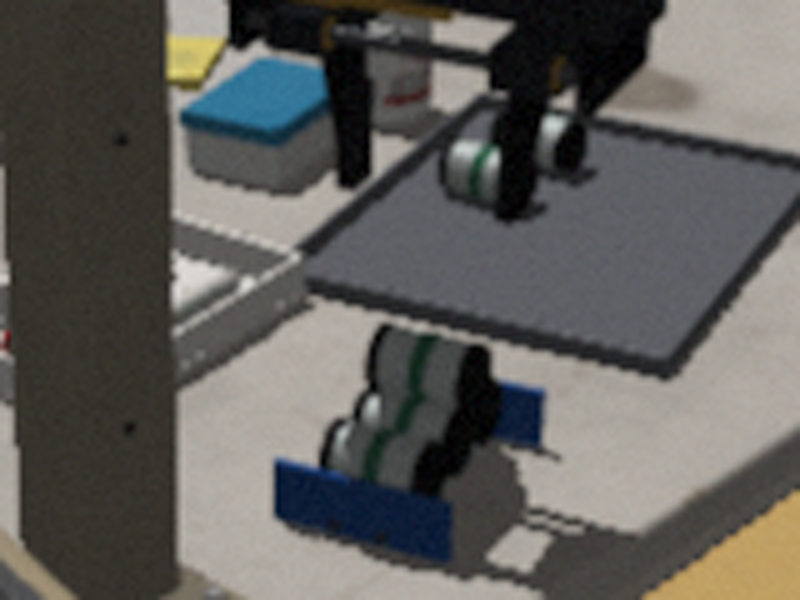

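```bash
python3 -m inch '[[0,0,0,0,0,5.3,0.9],[0,0,0,0,0,5.3,0.9],[19.3,39.9,2.6,0,0,0,0.9],[19.3,39.9,2.6,0,0,0,0.9],[19.3,39.9,2.6,0,0,0,0.9],[19.3,39.9,2.6,0,0,0,0.9],[19.3,39.9,2.6,0,0,0,0.9],[19.3,39.9,2.6,0,0,0,0.9],[19.3,39.9,2.6,0,0,0,0.9],[0,0,0,0,0,0,0.9],[0,0,0,0,0,0,0.9],[0,0,0,0,0,0,0.9]]'; python3 cyl.py; python3 plan.py -8.5 566,-314.3,70
python3 - <<'E'
from h import *
np.set_printoptions(precision=2,suppress=True)
c=capture("top");W=world(c);z=W[...,2]
P=W[(z>60)&(z<78)&(W[...,0]>430)&(W[...,0]<520)&(abs(W[...,1]+17)<20)]
print(len(P),cylfit(P,55.,[474,-17,.04]))
c=capture("side"); big(c,220,120,400,255,4.4,"pics/s22.png")
E
```

```text
time_s: 46.45
eef_pos: [565.9, -311.4, 148.2]
tcp_rot: [-3.132, 0.227, 0.004]
contact_force: [-0.7, 1.0, -0.2]
gripper_width: 82.6
t 46.55 p [ 566.4 -311.3  149.1] th -8.25 F [-0.9  0.9 -0.4] w 82.4 q [ 0.8  0.6 -0.6  1.7  0.4  1.  -0. ]
turn deg [-0.   0.1  0.3] rows 1 each [-0.   0.1  0.2]
566,-314.3,70 shift [ 0.1  3.  79.1] rows 2 each [ 0.   1.5 39.6]
313 (array([473.87, -17.07,   0.03]), np.float64(1.622591426717581))
```

View pics/s22.png

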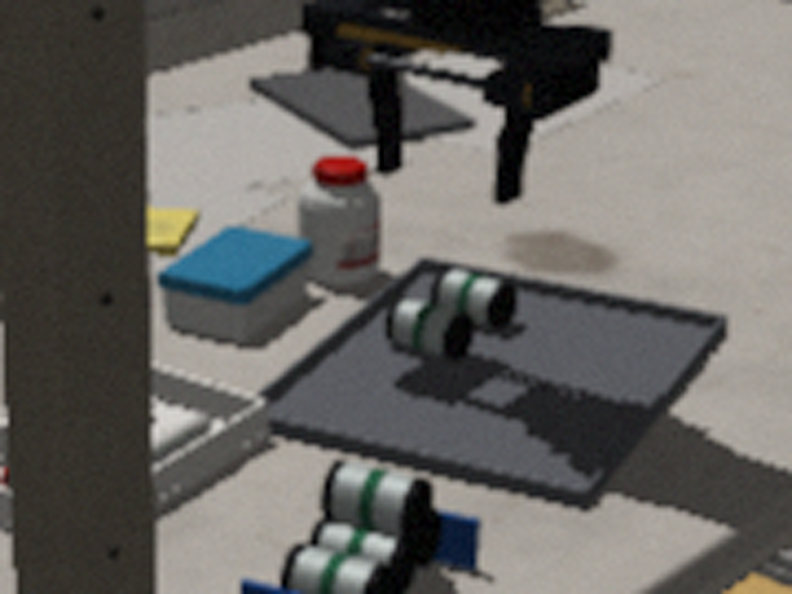

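B unchanged. Descend.

```bash
python3 -m inch '[[0,3,38,0,0,0.2,0.9],[0,0,38,0,0,0,0.9],[0,0,0,0,0,0,0.9],[0,0,0,0,0,0,0.9],[0,0,0,0,0,0,0.9],[0,0,0,0,0,0,0.9]]'; python3 plan.py -8.5 566,-314.3,31
```

```text
time_s: 47.25
eef_pos: [567.5, -316.6, 75.9]
tcp_rot: [3.131, -0.235, 0.006]
contact_force: [0.0, 0.0, 0.1]
gripper_width: 82.7
t 47.25 p [ 567.5 -316.6   75.9] th -8.6 F [0.  0.  0.1] w 82.7 q [ 0.8  0.7 -0.5  1.7  0.4  0.9 -0.1]
turn deg [ 0.1 -0.2 -0.1] rows 1 each [ 0.1 -0.2 -0.1]
566,-314.3,31 shift [-1.8 -2.1 44.9] rows 1 each [-1.8 -2.1 44.9]
```

```bash
python3 -m inch '[[-1.8,-2,20,0,0,0,0.9],[0,0,20,0,0,0,0.9],[0,0,3,0,0,0,0.9],[0,0,0,0,0,0,0.9],[0,0,0,0,0,0,0.9],[0,0,0,0,0,0,0.9]]'; python3 plan.py -8.5 566,-314.3,31
python3 - <<'E'
from h import *
c=capture("side"); big(c,220,120,400,255,4.4,"pics/s23.png")
E
```

```text
time_s: 47.85
eef_pos: [565.5, -314.5, 32.0]
tcp_rot: [3.131, -0.236, 0.004]
contact_force: [0.7, 0.7, -0.1]
gripper_width: 82.7
t 47.85 p [ 565.5 -314.5   32. ] th -8.61 F [ 0.7  0.7 -0.1] w 82.7 q [ 0.8  0.7 -0.5  1.8  0.5  0.8 -0.1]
turn deg [ 0.1 -0.1 -0.1] rows 1 each [ 0.1 -0.1 -0.1]
566,-314.3,31 shift [ 0.5 -0.2  1. ] rows 1 each [ 0.5 -0.2  1. ]
```

View pics/s23.png

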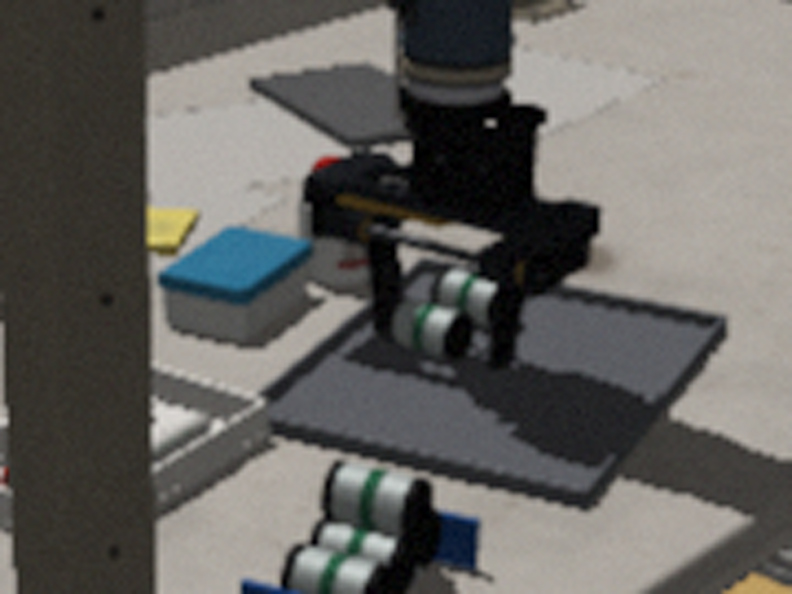

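```bash
python3 -m inch '[[0,0,1,0,0,0,0.9],[0,0,0,0,0,0,-1],[0,0,0,0,0,0,-1],[0,0,0,0,0,0,-1],[0,0,0,0,0,0,-1],[0,0,0,0,0,0,-1],[0,0,-25,0,0,0,-1],[0,0,-50,0,0,0,-1],[0,0,-50,0,0,0,-1],[0,0,0,0,0,-5.3,-1],[0,0,0,0,0,-5.3,-1],[0,0,0,0,0,0,-1]]';python3 -m inch '[[0,0,0,0,0,0,-1],[0,0,0,0,0,0,-1]]'; python3 plan.py 2.1 473,16.2,156
```

```text
time_s: 49.1
eef_pos: [564.1, -314.1, 154.6]
tcp_rot: [3.141, 0.054, -0.001]
contact_force: [-0.4, 0.9, -1.1]
gripper_width: 51.7
time_s: 49.3
eef_pos: [564.2, -313.9, 154.0]
tcp_rot: [-3.141, -0.053, 0.002]
contact_force: [-0.6, -0.4, -0.8]
gripper_width: 51.6
t 49.3 p [ 564.2 -313.9  154. ] th 1.92 F [-0.6 -0.4 -0.8] w 51.6 q [ 0.9  0.6 -0.6  1.7  0.4  1.   0.2]
turn deg [-0.   0.1 -0.2] rows 1 each [-0.   0.1 -0.2]
473,16.2,156 shift [ -79.1 -333.2   -2. ] rows 7 each [-11.3 -47.6  -0.3]
```

```bash
python3 -m inch '[[-11.3,-47.6,0,0,0,-0.2,-1],[-11.3,-47.6,0,0,0,0,-1],[-11.3,-47.6,0,0,0,0,-1],[-11.3,-47.6,0,0,0,0,-1],[-11.3,-47.6,0,0,0,0,-1],[-11.3,-47.6,0,0,0,0,-1],[-11.3,-47.6,0,0,0,0,-1],[0,0,0,0,0,0,-1],[0,0,0,0,0,0,-1],[0,0,0,0,0,0,-1],[0,0,0,0,0,0,-1],[0,0,0,0,0,0,-1]]'; python3 plan.py 2.1 473,16.2,97
```

```text
time_s: 50.5
eef_pos: [473.2, 14.7, 154.2]
tcp_rot: [3.141, 0.056, -0.0]
contact_force: [-0.1, -0.3, -1.3]
gripper_width: 52.0
t 50.5 p [473.2  14.7 154.2] th 2.04 F [-0.1 -0.3 -1.3] w 52.0 q [ 0.5  0.3 -0.7  2.1  0.3  0.8 -0.4]
turn deg [ 0.   0.  -0.1] rows 1 each [ 0.   0.  -0.1]
473,16.2,97 shift [-0.2 -1.5 57.2] rows 2 each [-0.1 -0.8 28.6]
```

```bash
python3 -m inch '[[-0.2,-2,28,0,0,0,-1],[0,0,28,0,0,0,-1],[0,0,0,0,0,0,-1],[0,0,0,0,0,0,-1],[0,0,0,0,0,0,-1],[0,0,0,0,0,0,-1]]'; python3 plan.py 2.1 473,16.7,68
```

```text
time_s: 51.1
eef_pos: [473.7, 17.9, 99.7]
tcp_rot: [3.14, 0.059, 0.004]
contact_force: [-0.2, 0.0, -0.6]
gripper_width: 51.5
t 51.1 p [473.7  17.9  99.7] th 2.16 F [-0.2  0.  -0.6] w 51.5 q [ 0.4  0.4 -0.7  2.1  0.4  0.7 -0.5]
turn deg [ 0.  -0.2  0.1] rows 1 each [ 0.  -0.1  0.1]
473,16.7,68 shift [-0.7  1.1 31.7] rows 1 each [-0.7  1.1 31.7]
```

```bash
python3 -m inch '[[-0.7,1.1,14,0,0,0,-1],[0,0,13,0,0,0,-1],[0,0,0,0,0,0,-1],[0,0,0,0,0,0,-1],[0,0,0,0,0,0,-1],[0,0,0,0,0,0,-1]]'; python3 plan.py 2.1 473,16.7,68
python3 - <<'E'
from h import *
c=capture("side"); big(c,220,160,380,280,5,"pics/s24.png")
E
```

```text
time_s: 51.7
eef_pos: [472.3, 16.9, 71.7]
tcp_rot: [3.141, 0.06, 0.001]
contact_force: [-1.2, 0.6, -1.4]
gripper_width: 51.8
t 51.7 p [472.3  16.9  71.7] th 2.2 F [-1.2  0.6 -1.4] w 51.8 q [ 0.4  0.5 -0.7  2.1  0.5  0.7 -0.5]
turn deg [ 0.  -0.   0.1] rows 1 each [ 0.  -0.   0.1]
473,16.7,68 shift [0.7 0.3 3.7] rows 1 each [0.7 0.3 3.7]
```

View pics/s24.png

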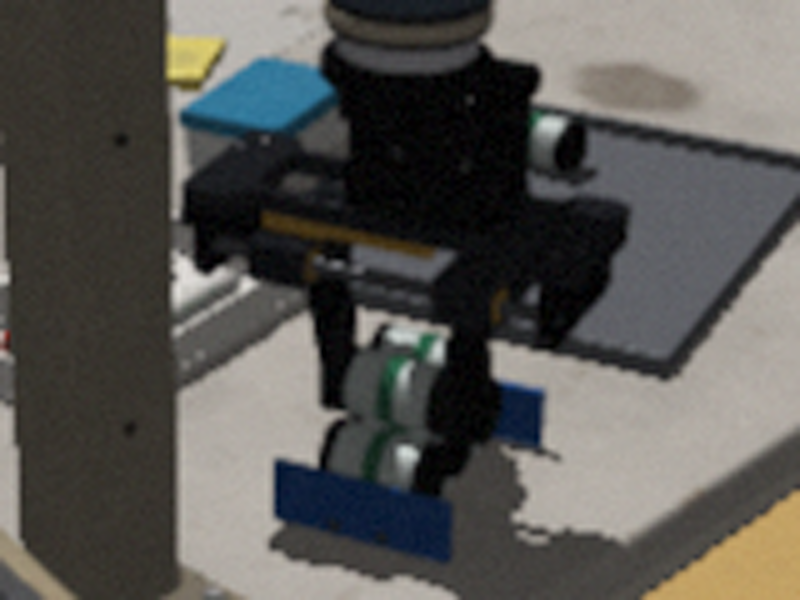

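```bash
python3 -m inch '[[0.6,0.1,2,0,0,0,-1],[0,0,1.8,0,0,0,-1],[0,0,0,0,0,0,-1],[0,0,0,0,0,0,-1]]'; python3 plan.py 2.1 473,16.7,68
```

```text
time_s: 52.15
eef_pos: [472.9, 16.4, 67.9]
tcp_rot: [3.14, 0.06, 0.001]
contact_force: [-0.3, -1.9, 3.5]
gripper_width: 51.8
t 52.15 p [472.9  16.4  67.9] th 2.18 F [-0.3 -1.9  3.5] w 51.8 q [ 0.4  0.5 -0.6  2.1  0.5  0.7 -0.5]
turn deg [ 0.1 -0.   0.1] rows 1 each [ 0.1 -0.   0.1]
473,16.7,68 shift [ 0.1 -0.3 -0.1] rows 1 each [ 0.1 -0.3 -0.1]
```

Touching with 3.5 N: seated. Release.

```bash
python3 -m inch '[[0,0,-0.3,0,0,0,-1],[0,0,0,0,0,0,-1],[0,0,0,0,0,0,0.35],[0,0,0,0,0,0,0.6],[0,0,0,0,0,0,0.6],[0,0,0,0,0,0,0.6],[0,0,-20,0,0,0,0.6],[0,0,-40,0,0,0,0.6],[0,0,-40,0,0,0,0.6],[0,0,0,0,0,0,0.6],[0,0,0,0,0,0,0.6],[0,0,0,0,0,0,0.6]]'; python3 plan.py -10.1 557.5,-376.5,165
python3 - <<'E'
from h import *
c=capture("side"); big(c,220,160,380,280,5,"pics/s25.png")
E
```

```text
time_s: 53.35
eef_pos: [471.7, 16.4, 167.0]
tcp_rot: [3.14, 0.06, -0.003]
contact_force: [0.2, -0.0, 0.5]
gripper_width: 69.7
t 53.35 p [471.7  16.4 167. ] th 2.19 F [ 0.2 -0.   0.5] w 69.7 q [ 0.5  0.3 -0.8  2.   0.3  0.9 -0.4]
turn deg [ 0.1  0.1 12.3] rows 2 each [0.  0.1 6.1]
557.5,-376.5,165 shift [153.4 371.7   2. ] rows 9 each [17.  41.3  0.2]
```

View pics/s25.png

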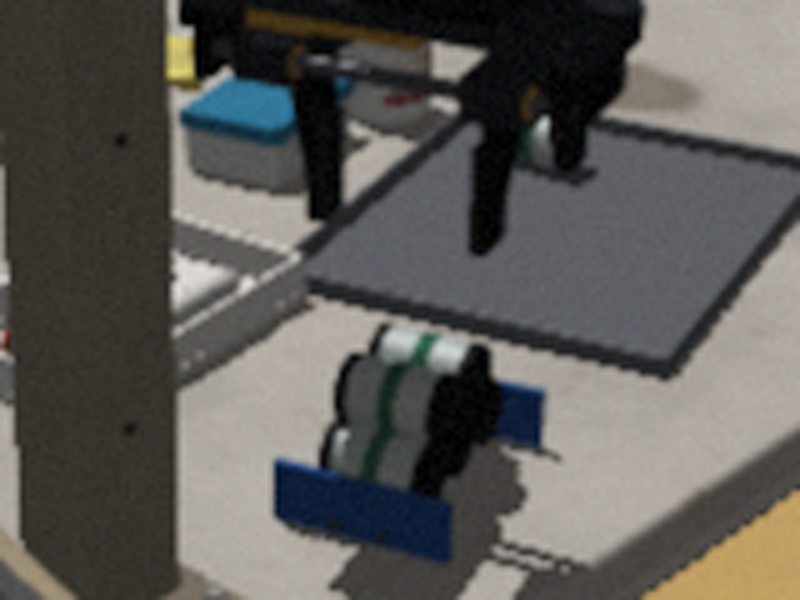

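```bash
python3 -m inch '[[0,0,0,0,0,6.1,1],[0,0,0,0,0,6.1,1],[17,41.3,0,0,0,0,1],[17,41.3,0,0,0,0,1],[17,41.3,0,0,0,0,1],[17,41.3,0,0,0,0,1],[17,41.3,0,0,0,0,1],[17,41.3,0,0,0,0,1],[17,41.3,0,0,0,0,1],[17,41.3,0,0,0,0,1],[17,41.3,0,0,0,0,1],[0,0,0,0,0,0,1]]';python3 -m inch '[[0,0,0,0,0,0,1],[0,0,0,0,0,0,1],[0,0,0,0,0,0,1]]'; python3 cyl.py; python3 plan.py -10.1 558,-376.7,80
python3 - <<'E'
from h import *
np.set_printoptions(precision=2,suppress=True)
for n,(c,W) in clouds().items():
    z=W[...,2]
    for y in (-17,17):
        P=W[(z>60)&(z<78)&(W[...,0]>430)&(W[...,0]<520)&(abs(W[...,1]-y)<14)]
        print(n,len(P),cylfit(P,55.,[474,y,.04]))
c=capture("side"); big(c,220,120,400,255,4.4,"pics/s26.png")
E
```

```text
time_s: 54.6
eef_pos: [556.8, -383.9, 165.1]
tcp_rot: [3.125, -0.289, -0.004]
contact_force: [-0.4, 0.4, -1.2]
gripper_width: 86.9
time_s: 54.9
eef_pos: [558.9, -373.8, 167.7]
tcp_rot: [-3.129, 0.27, 0.001]
contact_force: [0.3, 0.5, 1.0]
gripper_width: 87.1
top 185 [ 570.31 -379.64] th -9.8 rms 1.82
side 155 [ 570.5  -378.63] th -7.7 rms 2.36
t 55.0 p [ 558.9 -374.4  168.2] th -9.88 F [-1.4 -0.4 -0.1] w 87.2 q [ 0.9  0.6 -0.6  1.6  0.3  1.1  0.1]
turn deg [0.  0.  0.2] rows 1 each [0.  0.  0.2]
558,-376.7,80 shift [-0.5  2.4 88.2] rows 2 each [-0.2  1.2 44.1]
top 280 (array([473.77, -17.07,   0.05]), np.float64(1.8057335666914733))
top 292 (array([473.37,  16.57,   0.05]), np.float64(1.7667955783897071))
side 162 (array([473.74, -17.4 ,   0.01]), np.float64(1.6340587986650603))
side 195 (array([472.89,  16.51,   0.04]), np.float64(1.7629094005417152))
```

View pics/s26.png

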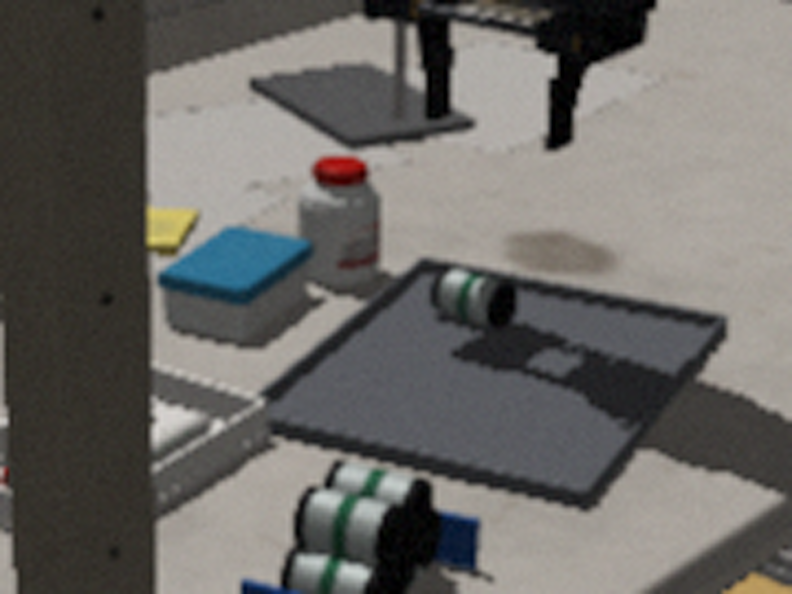

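```bash
python3 -m inch '[[-0.5,2,30,0,0,0.2,1],[0,0,30,0,0,0,1],[0,0,30,0,0,0,1],[0,0,0,0,0,0,1],[0,0,0,0,0,0,1],[0,0,0,0,0,0,1],[0,0,0,0,0,0,1]]'; python3 plan.py -10.1 558,-376.7,31
```

```text
time_s: 55.85
eef_pos: [559.0, -378.3, 80.2]
tcp_rot: [3.127, -0.279, 0.005]
contact_force: [-0.2, -0.7, 0.1]
gripper_width: 86.7
t 55.85 p [ 559.  -378.3   80.2] th -10.21 F [-0.2 -0.7  0.1] w 86.7 q [ 0.9  0.7 -0.5  1.6  0.4  0.9  0. ]
turn deg [ 0.1 -0.2 -0.1] rows 1 each [ 0.1 -0.2 -0.1]
558,-376.7,31 shift [-1.3 -1.4 49.2] rows 1 each [-1.3 -1.4 49.2]
```

```bash
python3 -m inch '[[-1.3,-1.2,17,0,0,0,1],[0,0,15,0,0,0,1],[0,0,15,0,0,0,1],[0,0,0,0,0,0,1],[0,0,0,0,0,0,1],[0,0,0,0,0,0,1],[0,0,0,0,0,0,1]]'; python3 plan.py -10.1 558,-376.7,31
python3 - <<'E'
from h import *
c=capture("side"); big(c,220,120,400,255,4.4,"pics/s27.png")
E
```

```text
time_s: 56.55
eef_pos: [556.8, -376.4, 31.0]
tcp_rot: [3.129, -0.279, 0.0]
contact_force: [-0.2, 0.5, -0.1]
gripper_width: 86.7
t 56.55 p [ 556.8 -376.4   31. ] th -10.21 F [-0.2  0.5 -0.1] w 86.7 q [ 0.8  0.8 -0.5  1.7  0.4  0.8  0. ]
turn deg [ 0.  -0.  -0.1] rows 1 each [ 0.  -0.  -0.1]
558,-376.7,31 shift [ 1.2  0.1 -0. ] rows 1 each [ 1.2  0.1 -0. ]
```

View pics/s27.png

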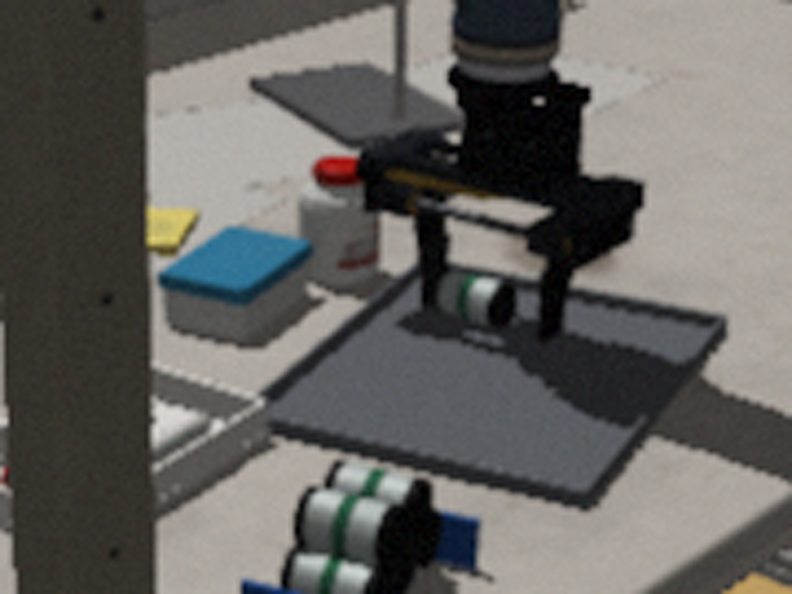

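Straddled, jar untouched. Close and lift.

```bash
python3 -m inch '[[0,0,0,0,0,0,-1],[0,0,0,0,0,0,-1],[0,0,0,0,0,0,-1],[0,0,0,0,0,0,-1],[0,0,0,0,0,0,-1],[0,0,-25,0,0,0,-1],[0,0,-50,0,0,0,-1],[0,0,-50,0,0,0,-1],[0,0,-20,0,0,-6.1,-1],[0,0,0,0,0,-6.1,-1],[0,0,0,0,0,0,-1],[0,0,0,0,0,0,-1]]';python3 -m inch '[[0,0,0,0,0,0,-1],[0,0,0,0,0,0,-1]]'; python3 plan.py 2.1 473.4,-0.4,175
```

```text
time_s: 57.8
eef_pos: [555.9, -376.3, 175.1]
tcp_rot: [-3.141, -0.051, 0.003]
contact_force: [-0.2, 0.8, -0.8]
gripper_width: 52.3
time_s: 58.0
eef_pos: [556.4, -376.2, 175.2]
tcp_rot: [-3.141, -0.053, 0.002]
contact_force: [0.4, 0.7, -1.5]
gripper_width: 51.7
t 58.0 p [ 556.4 -376.2  175.2] th 1.95 F [ 0.4  0.7 -1.5] w 51.7 q [ 0.9  0.6 -0.6  1.6  0.4  1.1  0.3]
turn deg [-0.   0.1 -0.2] rows 1 each [-0.   0.1 -0.1]
473.4,-0.4,175 shift [ -69.2 -378.6    0.2] rows 8 each [ -8.6 -47.3   0. ]
```

```bash
python3 -m inch '[[-8.6,-47.3,0,0,0,-0.1,-1],[-8.6,-47.3,0,0,0,0,-1],[-8.6,-47.3,0,0,0,0,-1],[-8.6,-47.3,0,0,0,0,-1],[-8.6,-47.3,0,0,0,0,-1],[-8.6,-47.3,0,0,0,0,-1],[-8.6,-47.3,0,0,0,0,-1],[-8.6,-47.3,0,0,0,0,-1],[0,0,0,0,0,0,-1],[0,0,0,0,0,0,-1],[0,0,0,0,0,0,-1],[0,0,0,0,0,0,-1]]'; python3 plan.py 2.1 473.4,-0.4,122
python3 - <<'E'
from h import *
c=capture("side"); big(c,220,140,380,260,5,"pics/s28.png")
E
```

```text
time_s: 59.2
eef_pos: [474.6, -2.2, 175.7]
tcp_rot: [3.141, 0.053, -0.0]
contact_force: [0.6, -0.4, -1.1]
gripper_width: 51.6
t 59.2 p [474.6  -2.2 175.7] th 1.92 F [ 0.6 -0.4 -1.1] w 51.6 q [ 0.6  0.3 -0.8  2.   0.3  0.9 -0.3]
turn deg [ 0.   0.  -0.2] rows 1 each [ 0.   0.  -0.2]
473.4,-0.4,122 shift [-1.1 -1.9 53.7] rows 2 each [-0.6 -0.9 26.9]
```

View pics/s28.png

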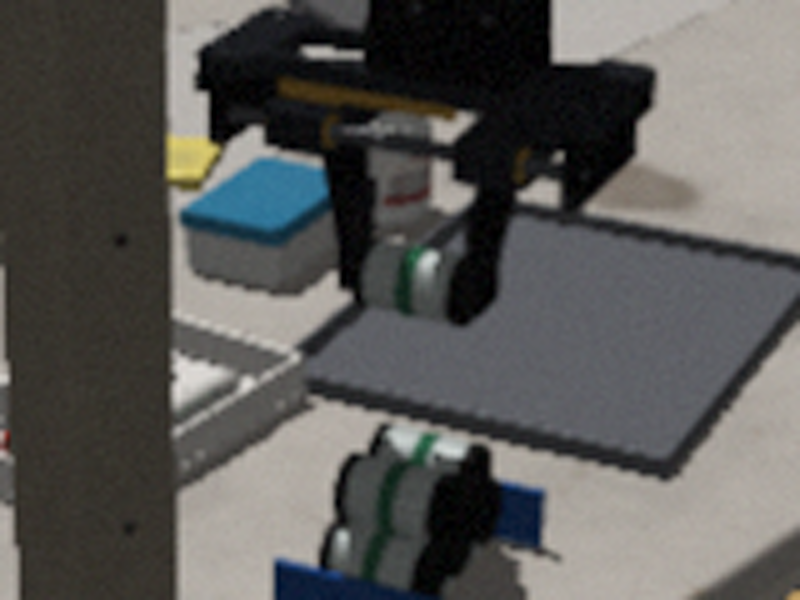

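Gripped TCP 31 over centre 18 → top placing at TCP 95.

```bash
python3 -m inch '[[-1.1,-1.2,27,0,0,-0.2,-1],[0,0,25,0,0,0,-1],[0,0,0,0,0,0,-1],[0,0,0,0,0,0,-1],[0,0,0,0,0,0,-1],[0,0,0,0,0,0,-1]]'; python3 plan.py 2.1 473.4,-0.4,95
```

```text
time_s: 59.85
eef_pos: [474.1, 0.3, 125.1]
tcp_rot: [3.14, 0.062, 0.004]
contact_force: [-0.1, 0.3, -0.8]
gripper_width: 52.2
t 59.85 p [474.1   0.3 125.1] th 2.26 F [-0.1  0.3 -0.8] w 52.2 q [ 0.5  0.4 -0.7  2.1  0.4  0.8 -0.4]
turn deg [ 0.  -0.1  0.2] rows 1 each [ 0.  -0.1  0.2]
473.4,-0.4,95 shift [-0.7  0.7 30.1] rows 1 each [-0.7  0.7 30.1]
```

```bash
python3 -m inch '[[-0.7,0.7,13,0,0,0.1,-1],[0,0,13,0,0,0,-1],[0,0,0,0,0,0,-1],[0,0,0,0,0,0,-1],[0,0,0,0,0,0,-1],[0,0,0,0,0,0,-1]]'; python3 plan.py 2.1 473.4,-0.4,95
```

```text
time_s: 60.45
eef_pos: [473.1, -1.3, 97.8]
tcp_rot: [3.139, 0.059, 0.001]
contact_force: [0.7, -4.4, 4.7]
gripper_width: 51.9
t 60.45 p [473.1  -1.3  97.8] th 2.15 F [ 0.7 -4.4  4.7] w 51.9 q [ 0.5  0.4 -0.7  2.1  0.4  0.7 -0.5]
turn deg [ 0.1 -0.   0.1] rows 1 each [ 0.1 -0.1  0.1]
473.4,-0.4,95 shift [ 0.3 -0.9  2.8] rows 1 each [ 0.3 -0.9  2.8]
```

```bash
python3 - <<'E'
from h import *
np.set_printoptions(precision=2,suppress=True)
c=capture("side"); big(c,250,160,370,250,6.5,"pics/s29.png")
W=world(c);z=W[...,2]
for y,zc in ((-17,55),(17,55),(0,84)):
    P=W[(z>zc+3)&(z<zc+20)&(W[...,0]>455)&(W[...,0]<492)&(abs(W[...,1]-y)<17)]
    # fit y,z of axis
    f=lambda q:np.hypot(P[:,1]-.037*(P[:,0]-473)-q[0],P[:,2]-q[1])-16
    if len(P)>20:
        r=least_squares(f,[y,zc],loss="soft_l1"); print(len(P),r.x,np.abs(r.fun).mean())
E
python3 plan.py 2.1 473.4,-0.4,95
```

```text
159 [16.54 56.15] 1.2472821260444482
125 [-2.25 81.98] 1.2361962277129004
t 60.5 p [473.1  -1.2  97.9] th 2.15 F [ 0.9 -4.7  4.8] w 51.9 q [ 0.5  0.4 -0.7  2.1  0.4  0.7 -0.5]
turn deg [ 0.1 -0.   0.1] rows 1 each [ 0.1 -0.1  0.1]
473.4,-0.4,95 shift [ 0.4 -0.8  2.9] rows 1 each [ 0.4 -0.8  2.9]
```

View pics/s29.png

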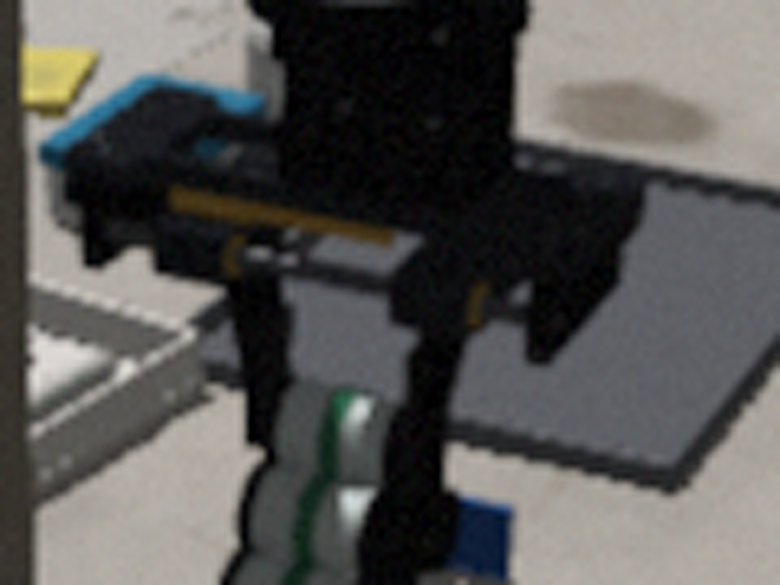

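```bash
python3 -m inch '[[0,1.2,-0.5,0,0,0,-1],[0,0,0,0,0,0,-1],[0,0,0,0,0,0,-1]]'; python3 plan.py 2.1 473.4,-0.4,95
```

```text
time_s: 60.8
eef_pos: [472.5, -1.2, 98.3]
tcp_rot: [-3.141, -0.061, -0.0]
contact_force: [1.8, -1.3, 1.4]
gripper_width: 51.9
t 60.8 p [472.5  -1.2  98.3] th 2.21 F [ 1.8 -1.3  1.4] w 51.9 q [ 0.5  0.4 -0.7  2.1  0.4  0.7 -0.4]
turn deg [-0.  -0.   0.1] rows 1 each [-0.  -0.   0.1]
473.4,-0.4,95 shift [ 0.9 -0.7  3.3] rows 1 each [ 0.9 -0.7  3.3]
```

```bash
python3 -m inch '[[0.5,1,0.8,0,0,0,-1],[0,0,0.8,0,0,0,-1],[0,0,0,0,0,0,-1],[0,0,0,0,0,0,-1]]'; python3 plan.py 2.1 473.4,-0.4,95
python3 - <<'E'
from h import *
np.set_printoptions(precision=2,suppress=True)
c=capture("side"); W=world(c);z=W[...,2]
for y,zc in ((17,55),(0,84)):
    P=W[(z>zc+3)&(z<zc+20)&(W[...,0]>455)&(W[...,0]<492)&(abs(W[...,1]-y)<17)]
    f=lambda q:np.hypot(P[:,1]-.037*(P[:,0]-473)-q[0],P[:,2]-q[1])-16
    r=least_squares(f,[y,zc],loss="soft_l1"); print(len(P),r.x,np.abs(r.fun).mean())
E
```

```text
time_s: 61.2
eef_pos: [472.9, -2.0, 97.5]
tcp_rot: [3.14, 0.061, -0.001]
contact_force: [-0.9, -1.9, 9.6]
gripper_width: 52.3
t 61.2 p [472.9  -2.   97.5] th 2.21 F [-0.9 -1.9  9.6] w 52.3 q [ 0.5  0.4 -0.7  2.1  0.4  0.7 -0.4]
turn deg [0.  0.  0.1] rows 1 each [0.  0.  0.1]
473.4,-0.4,95 shift [ 0.6 -1.6  2.5] rows 1 each [ 0.6 -1.6  2.5]
164 [16.66 56.76] 1.3129460258242258
116 [-1.93 81.39] 1.193801854005692
```

```bash
python3 -m inch '[[0,0,-0.9,0,0,0,-1],[0,0,0,0,0,0,-1],[0,0,0,0,0,0,-1]]'; python3 plan.py 2.1 473.4,-0.4,95
```

```text
time_s: 61.55
eef_pos: [472.8, -2.2, 97.7]
tcp_rot: [3.141, 0.061, -0.001]
contact_force: [-0.4, -0.2, 3.9]
gripper_width: 51.9
t 61.55 p [472.8  -2.2  97.7] th 2.21 F [-0.4 -0.2  3.9] w 51.9 q [ 0.5  0.4 -0.7  2.1  0.4  0.7 -0.4]
turn deg [0.  0.  0.1] rows 1 each [0.  0.  0.1]
473.4,-0.4,95 shift [ 0.7 -1.8  2.7] rows 1 each [ 0.7 -1.8  2.7]
```

```bash
python3 -m inch '[[0,0,-0.3,0,0,0,-1],[0,0,0,0,0,0,-1],[0,0,0,0,0,0,0.25],[0,0,0,0,0,0,0.6],[0,0,0,0,0,0,0.6],[0,0,0,0,0,0,0.6],[0,0,0,0,0,0,0.6],[0,0,-15,0,0,0,0.6],[0,0,-30,0,0,0,0.6],[0,0,-50,0,0,0,0.6],[0,0,-30,0,0,0,0.6],[0,0,0,0,0,0,0.6]]';  python3 plan.py 2.1 480,-300,220
python3 - <<'E'
from h import *
c=capture("side"); big(c,220,140,380,260,5,"pics/s30.png")
E
```

```text
time_s: 62.75
eef_pos: [475.8, -1.9, 227.2]
tcp_rot: [3.139, 0.06, 0.014]
contact_force: [-0.0, 0.0, -0.4]
gripper_width: 69.7
t 62.75 p [475.8  -1.9 227.2] th 2.17 F [-0.   0.  -0.4] w 69.7 q [ 0.6  0.2 -0.8  2.   0.2  1.  -0.3]
turn deg [ 0.1 -0.5  0.1] rows 1 each [ 0.1 -0.5  0.1]
480,-300,220 shift [ -6.7 298.1   7.2] rows 6 each [-1.1 49.7  1.2]
```

View pics/s30.png

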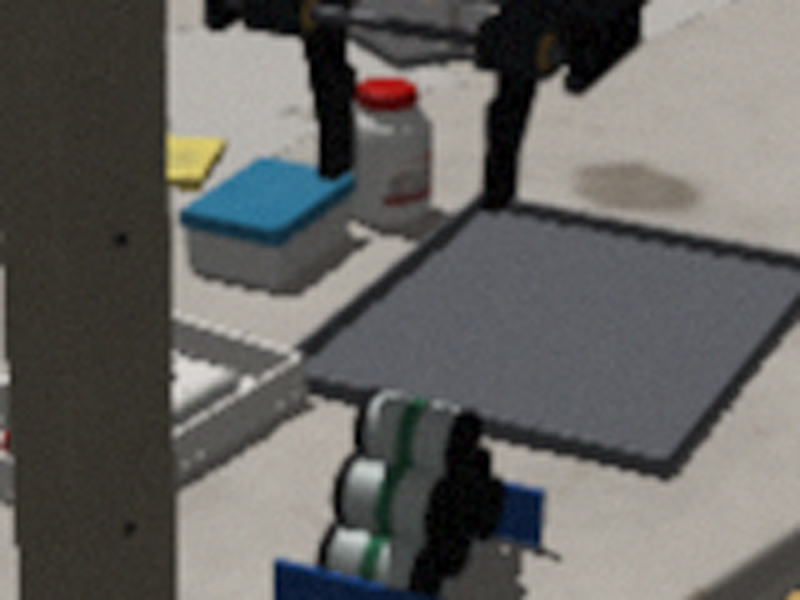

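Pyramid stands. Move the arm clear and check everything.

```bash
python3 -m inch '[[0,45,0,0,0,0,0.6],[0,45,0,0,0,0,0.6],[0,45,0,0,0,0,0.6],[0,45,0,0,0,0,0.6],[0,45,0,0,0,0,0.6],[0,45,0,0,0,0,0.6],[0,0,0,0,0,0,0.6],[0,0,0,0,0,0,0.6],[0,0,0,0,0,0,0.6],[0,0,0,0,0,0,0.6],[0,0,0,0,0,0,0.6],[0,0,0,0,0,0,0.6]]'
python3 - <<'E'
from h import *
np.set_printoptions(precision=2,suppress=True)
for n,(c,W) in clouds().items():
    z=W[...,2]
    for y,zc in ((-34,28),(0,28),(33,28),(-17,55),(17,55),(-1,82)):
        P=W[(z>zc+4)&(z<zc+22)&(W[...,0]>430)&(W[...,0]<520)&(abs(W[...,1]-y)<17)]
        if len(P)>60: print(n,y,zc,len(P),cylfit(P,float(zc),[474,y,.04]),P[:,2].max())
    big(c,180,150,430,310,3.2,f"pics/fin_{n}.png")
print(get_obs()["qd"])
E
```

```text
time_s: 64.0
eef_pos: [483.5, -271.5, 223.3]
tcp_rot: [3.14, 0.062, 0.0]
contact_force: [0.3, 0.1, 0.2]
gripper_width: 69.6
top -34 28 190 (array([474.57, -35.94,  -0.01]), np.float64(1.86010044242541)) 48.152082224289515
top 33 28 144 (array([472.28,  35.94,   0.05]), np.float64(1.8946204560787736)) 49.34942090533159
top -17 55 184 (array([472.38, -15.45,   0.02]), np.float64(2.0868769720758253)) 76.72182110985105
top 17 55 183 (array([473.31,  17.79,   0.07]), np.float64(1.814077451703399)) 76.28368052692406
top -1 82 322 (array([471.74,  -1.24,   0.07]), np.float64(2.337481116795888)) 99.55269406615298
side 33 28 238 (array([471.7 ,  34.98,   0.05]), np.float64(2.529274727841842)) 49.86467761526109
side 17 55 263 (array([472.85,  17.34,   0.04]), np.float64(2.4467451188487326)) 76.79063391269538
side -1 82 200 (array([472.39,  -2.89,   0.03]), np.float64(1.5677921387923166)) 99.19619544047518
[ 0.  0.  0. -0. -0. -0. -0.]
```

View pics/fin_top.png

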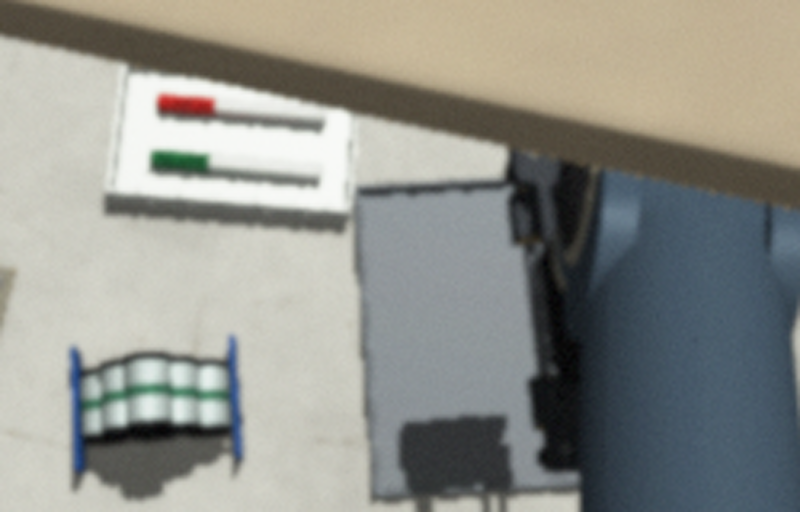

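View pics/fin_side.png

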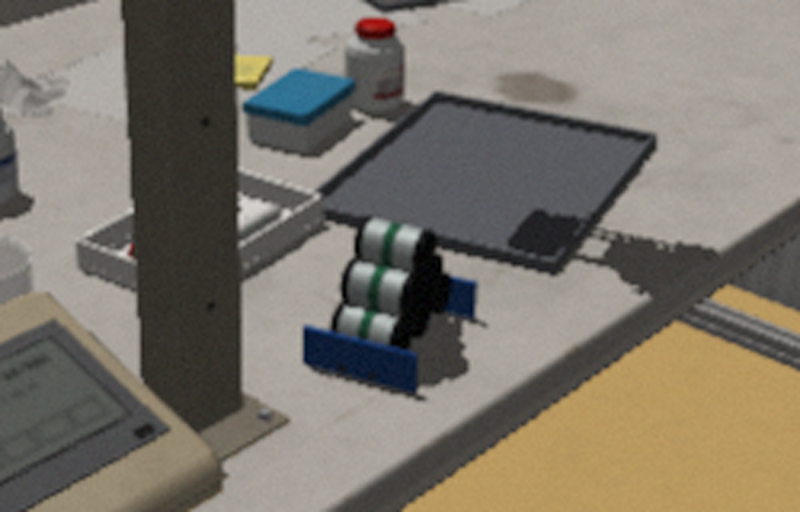

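```bash
python3 -c "
from rig import *
print(hand_in())"
```

```text
the job is handed in; nothing more can be done
None
```

I moved both markers into the white pen tray first. All six cartridges are now stacked in the cradle as a 3-2-1 pyramid, and I handed the job in at about 64 s; hand-in reports no verdict.

- **Cartridges:** in the last pictures every cartridge that could be fitted was within about 3 mm of its slot and within about 0.05 rad of the cradle's axis. The middle groove's cartridge was hidden under the pyramid by then. Before it was covered, both cameras put it within about 2 mm of its slot.
- **Markers:** they lie side by side on the tray floor, as the top picture shows. I checked this by eye and by where I released them, not with a final measurement.
- **Bystanders:** the jar and the blue-lidded box look untouched in the final pictures. I did not re-measure the beaker at the end, but nothing came near it.
- **Arm:** it is at rest, clear of everything, with no force reading.

One disagreement came up. The top cartridge met the layer below about 2.5 mm higher than I had calculated, with a sideways push of about 5 N. I shifted it about 2 mm toward −y until the force was vertical, peaking at about 10 N, and then released it. The cameras then put it at y = −1.2 mm (top) and −2.9 mm (side), against an expected −0.4 to −1.5 mm.

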